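Lay out railing parts: tip out the ball canister over the ledge, hang the straps

TASK

Set out this batch of railing parts for welding. Empty the tall canister of steel balls into the catch tray: carry it to the tipping stand, on the side of the ledge bar away from the tray, lean it part-way over onto the bar, let go so that it rests there by itself, take a new hold on its lower half and finish the tip until every ball has rolled out into the tray, then stand the empty canister upright on the table again. Also hang every saddle strap over the hanging bar, one leg on each side, and leave the try square, the spanner and the V block where they are.

Things in the scene. Friction and masses are not known exactly. Their poses are not given: they have to be found in the camera images.
- canister_mid (a point): Centre (100 mm above the underside) of a tall open canister of steel square tube: 58 x 58 mm outside, 200 mm high, 3 mm walls, about 0.4 kg. Own z points along the tube to the open mouth, x and y are square to its sides. It starts upright on the table with 2 to 4 balls in it. It grips the table well enough to stay put when leant over by 40 degrees.
- ledge_mid (a point): Middle of the ledge bar of the fixed tipping stand: a level round bar, 12 mm thick, along own x, axis 84 mm above the table; uprights 57 mm either side. Lean the canister from the open -y side, pour to +y (catch tray); z up. With its near foot edge 84 mm short (-y) of the bar axis it rests 0.73 rad from upright, bar 118 mm up its side. To pour: 1.75 to 1.95 rad from upright.
- tray_floor (a point): Centre of the floor of the catch tray, part of the fixed tipping stand, axes as ledge_mid: inside 125 mm along x, 207 mm along y, floor 3 mm above the table; wall next to the ledge 45 mm high and 22 mm beyond the bar axis, side walls 55 mm, far wall 75 mm high.
- ball_0_center (a point): Centre of a bare steel ball, 25 mm in diameter, 0.03 kg, which starts on the floor of the canister and rolls freely. 2 to 4 of the four balls are present.
- ball_1_center (a point): Centre of a bare steel ball, 25 mm in diameter, 0.03 kg, which starts on the floor of the canister and rolls freely. 2 to 4 of the four balls are present.
- ball_2_center (a point): Centre of a bare steel ball, 25 mm in diameter, 0.03 kg, which starts on the floor of the canister and rolls freely. 2 to 4 of the four balls are present.
- ball_3_center (a point): Centre of a bare steel ball, 25 mm in diameter, 0.03 kg, which starts on the floor of the canister and rolls freely. 2 to 4 of the four balls are present.
- bar_mid (a point): Middle of the axis of the fixed hanging bar: a round horizontal bar of 16 mm diameter, along this frame's y, 130 mm above the table (top at 138 mm), on two upright flat posts 156 mm either side of the middle; the bar is free for 150 mm either side. z is up.
- strap_0_mid (a point): Centre (half-way up) of a saddle strap: steel strip 52 mm wide (own y), 5 mm thick, bent to an upside-down U, 56 mm across outside (own x), 56 mm high, 0.12 kg: flat legs up to 30 mm, 8 mm thick and 40 mm apart, round arch above. Starts standing on its legs, own z up. Hung, the underside of the arch (23 mm above this point) sits on the bar, own y along it. 2 to 4 of four straps are present.
- strap_1_mid (a point): Centre (half-way up) of a saddle strap: steel strip 52 mm wide (own y), 5 mm thick, bent to an upside-down U, 56 mm across outside (own x), 56 mm high, 0.12 kg: flat legs up to 30 mm, 8 mm thick and 40 mm apart, round arch above. Starts standing on its legs, own z up. Hung, the underside of the arch (23 mm above this point) sits on the bar, own y along it. 2 to 4 of four straps are present.
- strap_2_mid (a point): Centre (half-way up) of a saddle strap: steel strip 52 mm wide (own y), 5 mm thick, bent to an upside-down U, 56 mm across outside (own x), 56 mm high, 0.12 kg: flat legs up to 30 mm, 8 mm thick and 40 mm apart, round arch above. Starts standing on its legs, own z up. Hung, the underside of the arch (23 mm above this point) sits on the bar, own y along it. 2 to 4 of four straps are present.
- strap_3_mid (a point): Centre (half-way up) of a saddle strap: steel strip 52 mm wide (own y), 5 mm thick, bent to an upside-down U, 56 mm across outside (own x), 56 mm high, 0.12 kg: flat legs up to 30 mm, 8 mm thick and 40 mm apart, round arch above. Starts standing on its legs, own z up. Hung, the underside of the arch (23 mm above this point) sits on the bar, own y along it. 2 to 4 of four straps are present.
- try_square: Engineer's try square, 116 x 75 x 14 mm, lying beside the work; not to be disturbed. Origin under its centre.
- spanner_17: Combination spanner, 197 mm long, lying beside the work; not to be disturbed. Origin under its centre.
- v_block_0: Steel V block, 34 x 40 x 30 mm, beside the work; not to be disturbed. Origin under its centre.
Things that resemble listed ones, but are neither listed nor needed, are in the scene too. What is shaped like the part that bears strap_3_mid but purple or red is not meant.

How it is judged (in metres and radians):
On the way, in this order (a step that is already met when the one before it is completed fails the run):
1. The canister rests by itself part-way over (23 to 63 degrees from upright) on the ledge bar, let go (angle between canister_mid's own z axis and vertical between 0.4 and 1.1 rad and contact force between canister and tip_stand above 0.2 N and contact force between the fingers and canister below 0.1 N), for 0.3 s.
2. Held on its lower half, the canister is tipped past level (more than 92 degrees from upright) (angle between canister_mid's own z axis and vertical above 1.6 rad and z of the grasp point in the frame of canister_mid below 0 m and contact force between the fingers and canister above 0.5 N), for 0.2 s.
At the end, for the whole second after the job is handed in: Every ball present lies in the catch tray; every strap present hangs astride the bar between the posts (centre 3 to 30 mm below the bar axis, within 20 mm sideways, within 0.6 rad of upright); the canister stands upright on the table (within 0.08 rad), not in the tray; nothing is held (x of ball_0_center in the frame of tray_floor between -0.064 and 0.064 m and y of ball_0_center in the frame of tray_floor between -0.105 and 0.105 m and z of ball_0_center in the frame of tray_floor between 0 and 0.05 m and x of ball_1_center in the frame of tray_floor between -0.064 and 0.064 m and y of ball_1_center in the frame of tray_floor between -0.105 and 0.105 m and z of ball_1_center in the frame of tray_floor between 0 and 0.05 m and x of ball_2_center in the frame of tray_floor between -0.064 and 0.064 m and y of ball_2_center in the frame of tray_floor between -0.105 and 0.105 m and z of ball_2_center in the frame of tray_floor between 0 and 0.05 m and x of ball_3_center in the frame of tray_floor between -0.064 and 0.064 m and y of ball_3_center in the frame of tray_floor between -0.105 and 0.105 m and z of ball_3_center in the frame of tray_floor between 0 and 0.05 m and x of strap_0_mid in the frame of bar_mid between -0.02 and 0.02 m and y of strap_0_mid in the frame of bar_mid between -0.15 and 0.15 m and z of strap_0_mid in the frame of bar_mid between -0.03 and -0.003 m and angle between each of strap_0_mid, strap_1_mid, strap_2_mid, strap_3_mid's own z axis and vertical below 0.6 rad and x of strap_1_mid in the frame of bar_mid between -0.02 and 0.02 m and y of strap_1_mid in the frame of bar_mid between -0.15 and 0.15 m and z of strap_1_mid in the frame of bar_mid between -0.03 and -0.003 m and x of strap_2_mid in the frame of bar_mid between -0.02 and 0.02 m and y of strap_2_mid in the frame of bar_mid between -0.15 and 0.15 m and z of strap_2_mid in the frame of bar_mid between -0.03 and -0.003 m and x of strap_3_mid in the frame of bar_mid between -0.02 and 0.02 m and y of strap_3_mid in the frame of bar_mid between -0.15 and 0.15 m and z of strap_3_mid in the frame of bar_mid between -0.03 and -0.003 m and angle between canister_mid's own z axis and vertical below 0.08 rad and height (world z) of canister_mid between 0.09 and 0.106 m and horizontal distance between canister_mid and tray_floor above 0.125 m); the robot touches nothing.
It fails at once if the try square is moved more than 25 mm (distance of try_square from where it was at the start of the episode above 0.025 m).
It fails at once if the spanner is moved more than 25 mm (distance of spanner_17 from where it was at the start of the episode above 0.025 m).
It fails at once if the V block is moved more than 25 mm (distance of v_block_0 from where it was at the start of the episode above 0.025 m).
Of ball_0, ball_1, ball_2, ball_3 only 2 to 4 are there at a start; the rules pass over those that are not, and their reading is None.
Of strap_0, strap_1, strap_2, strap_3 only 2 to 4 are there at a start; the rules pass over those that are not, and their reading is None.
At some moment in a run one of strap_0, strap_1, strap_2, strap_3 may be knocked a few centimetres aside while the robot is not near it.
It also fails if it takes over 210 s, if anything falls off the work surface, if the arm or the gripper's body presses on something with over 40 N, if the wrist force passes 120 N, or if a joint passes its speed limit or range.

ROBOT

A 6-joint arm with a two-finger parallel gripper is mounted at the origin on a cart in front of the work surface, level with it; the furniture and walls round the work are solid. World frame = base frame: x ahead of the robot, y to its left, z up, the work surface at z = 0. Lengths are in mm, angles in rad, forces in N, time in s.
With the tool pointing down it reaches from about 200 to 875 mm from the base axis. Payload 3.4 kg.
Tool frame: the origin (TCP) lies on the centre line of the jaws, within the pads' length; the fingertips stand 8 mm ahead of it and the grasp point (between the pads) lies 11 mm behind it; z points along the fingers, y is the line along which they close (so a half turn about z gives the same grasp; the last joint's range is limited). The gripper opens to 94 mm and grips with 3 to 60 N. Pads are 16 mm wide; open, the fingers measure 119 mm over their backs; the gripper's body (75 mm by 177 mm) begins 78 mm behind the grasp point.
Start: joints at [1.053, 0.276, 1.505, -0, 1.361, -0.121], TCP at [222.24, 530.353, 213.493] pointing down, gripper open.
Joint ranges: [-2.89, 2.89], [-0.75, 2.08], [0.22, 2.7], [-1.18, 4.32], [0.11, 2.71], [-2.7, 2.7]. Speed limits (rad/s): [2.57, 2.57, 3.14, 3.14, 3.14, 3.14].

INTERFACE

Orientations are given as a rotation vector (axis times angle).
In Python, from station import get_obs, camera, camera_info, order gives the robot as it stands.
- The arm moves only by the shell command python3 -m crank 'ROWS'. ROWS is JSON, a list of rows, each an object of numbers: "ax", "ay", "az": the turn, a rotation vector about the tool's x, y, z in rad; "x", "y", "z": the shift along the tool's x, y, z in cm; "fingers": the finger opening in cm, from 0 to 9.4. In form: [{"ax": .., "ay": .., "az": .., "x": .., "y": .., "z": .., "fingers": ..}, ...]. A call has 1 to 20 rows; each row is the pose to reach, as a shift and turn from the pose commanded when the call began, along the tool's axes at that moment; what a row does not reach only later rows make up. A row lasts 1/10 s, in which the tool goes at most 50 mm and 8.59 degrees, less where a joint would pass 70% of its speed; a pose out of reach is approached as far as the arm can. A call with a gripper value outside its range is refused whole. The fingers move at their own pace and stop on an object; the grip force is fixed at half the most. Time passes only in rows, so rows that repeat a pose let the fingers close. It gives the time, the measured TCP pose, the force, the opening and the grip force at its end, in the units of the state.
- get_obs(): the state, without advancing time (a new reading comes with each control period).
- camera(name): name is "scene" or "top" or "wrist"; returns the picture (384x512x3 uint8, red, green, blue); there is no depth.
- camera_info(name): a dict with "fx", "fy", "cx", "cy" (pixels), "k1" (the pictures are not rectified: a ray, as slopes to the right and down, at radius r is drawn at 1 + k1 r^2 times it, then the intrinsics apply), "world_from_camera" (4x4, takes a point from camera to world coordinates). Camera axes: x right, y down, z forward; pixel columns grow to the right and rows downward; lengths in mm; the calibration is good to about 2 mm. A picture is of the moment at which its call begins: read the wrist's pose just before it. camera_info takes no time and is no camera call; for the wrist camera it gives the pose at the moment of the call.
- order.finish_job(): hands the job in; it is judged then, once.
The state is a dict: "time_s": time; "joint_positions": joint angles; "qd": joint speeds; "effort": joint torques, N m; "ee_pos": TCP position; "eef_rot": TCP orientation; "ft_force": force on the tool from outside, world axes, zero at the start; "wrist_torque": the same for the moment, N m; "width": opening from 0.0 (shut) to 1.0 (fully open); "finger_force": force on a finger pad.
Only numpy, scipy, OpenCV 4.12 (cv2) and the standard library are available. Lean on these libraries where they do the work, as an engineer would, in place of code of your own. Each camera call takes 0.05 s, during which the arm holds its last target. There are 200 camera calls.

## Working session

There is one attempt and no reset: what is moved stays moved. The work goes in short steps, Python scripts to look and compute and a shell command to move; the robot and the scene stay as the last step left them, time stands still between calls to the robot, and variables do not carry over. Pictures are saved under pics/ and viewed, at most 14 in all, crops included, and the job is handed in when it is done.

```bash
ls; mkdir -p pics
cat > h.py <<'E'
import numpy as np, cv2
from scipy.spatial.transform import Rotation as R
from station import get_obs, camera, camera_info, order
def K(ci): return np.array([[ci['fx'],0,ci['cx']],[0,ci['fy'],ci['cy']],[0,0,1.]]),np.array([ci['k1'],0,0,0.])
def ray(ci,u,v):
    k,d=K(ci); p=cv2.undistortPoints(np.array([[[u,v]]],float),k,d)[0,0]
    T=np.array(ci['world_from_camera']); return T[:3,3],T[:3,:3]@np.array([p[0],p[1],1])
def at(ci,u,v,z):
    o,d=ray(ci,u,v); return o+d*(z-o[2])/d[2]
def proj(ci,P):
    k,d=K(ci); T=np.linalg.inv(np.array(ci['world_from_camera']))
    return cv2.projectPoints(np.array(P,float).reshape(-1,1,3),cv2.Rodrigues(T[:3,:3])[0],T[:3,3],k,d)[0][:,0]
def snap(name,f,crop=None,s=1):
    im=camera(name); ci=camera_info(name); im=im[:,:,::-1]
    if crop: im=im[crop[1]:crop[3],crop[0]:crop[2]]
    cv2.imwrite('pics/'+f,cv2.resize(im,None,fx=s,fy=s,interpolation=cv2.INTER_CUBIC) if s!=1 else im)
    return ci
def rel(p,rv=None):
    "shift cm & turn rows from present commanded(~measured) pose to target"
    o=get_obs(); r=R.from_rotvec(o['eef_rot']); s=r.inv().apply(np.array(p)-o['ee_pos'])/10
    t=(r.inv()*R.from_rotvec(rv)).as_rotvec() if rv is not None else np.zeros(3)
    return np.round(s,2),np.round(t,3)
E
python3 - <<'E'
from h import *
for n in('scene','top'):
    ci=snap(n,n+'0.png',s=1.5); print(n,ci)
print(get_obs())
E
```

```text
pics
scene {'fx': 442.61762369669736, 'fy': 442.61762369669736, 'cx': 257.8452096200782, 'cy': 191.59440248286438, 'k1': -0.04195642419593514, 'world_from_camera': array([[ 7.60333474e-01, -2.61858987e-01,  5.94409690e-01,
        -3.01286665e+02],
       [-6.49148106e-01, -3.37842771e-01,  6.81519625e-01,
        -9.96430202e+02],
       [ 2.23549786e-02, -9.04042108e-01, -4.26858433e-01,
         7.20522270e+02],
       [ 0.00000000e+00,  0.00000000e+00,  0.00000000e+00,
         1.00000000e+00]])}
top {'fx': 369.2486409836823, 'fy': 369.2486409836823, 'cx': 255.29366843126365, 'cy': 191.10097444428806, 'k1': -0.007716267555852749, 'world_from_camera': array([[ 2.27963895e-02, -9.98519228e-01,  4.93930808e-02,
         4.81033345e+02],
       [-9.99400163e-01, -2.40491489e-02, -2.49189192e-02,
        -8.83718263e-02],
       [ 2.60698815e-02, -4.87953916e-02, -9.98468513e-01,
         1.28007858e+03],
       [ 0.00000000e+00,  0.00000000e+00,  0.00000000e+00,
         1.00000000e+00]])}
{'time_s': 0.1, 'joint_positions': array([ 1.05299294e+00,  2.76511421e-01,  1.50594798e+00, -1.00368458e-05,
        1.36071774e+00, -1.21002267e-01]), 'qd': array([-0.00026109, -0.00136204, -0.00263342, -0.00046536, -0.00030653,
        0.00065104]), 'effort': array([ 1.27843177e-03, -4.05456769e+01, -2.37778974e+01,  7.02944119e-02,
        2.98278616e-02, -2.71256630e-05]), 'ee_pos': array([221.99191596, 529.90181067, 212.72616718]), 'eef_rot': array([-6.19113048e-01, -3.07948544e+00,  2.36750224e-03]), 'ft_force': array([ 0.41895712, -0.55669114, -0.09348269]), 'wrist_torque': array([ 0.03030189, -0.0233645 , -0.00346741]), 'finger_force': 0.0, 'width': 0.9978626510645764}
```

View pics/scene0.png

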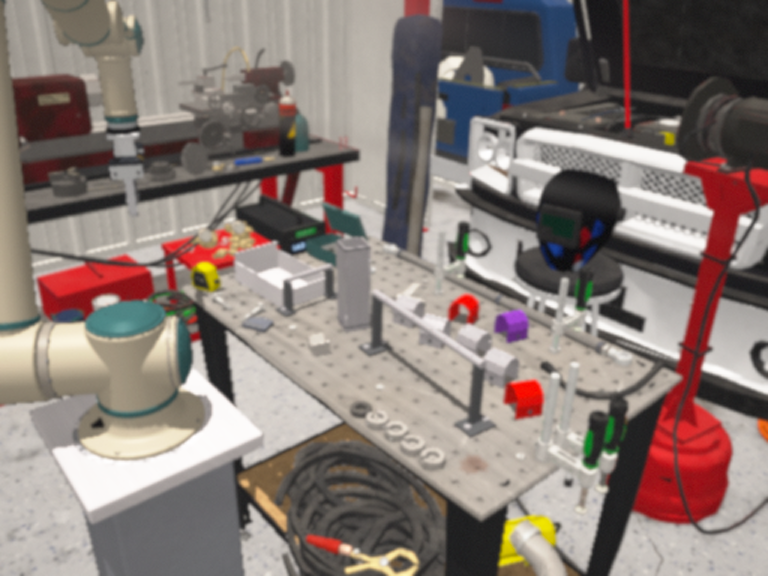

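View pics/top0.png

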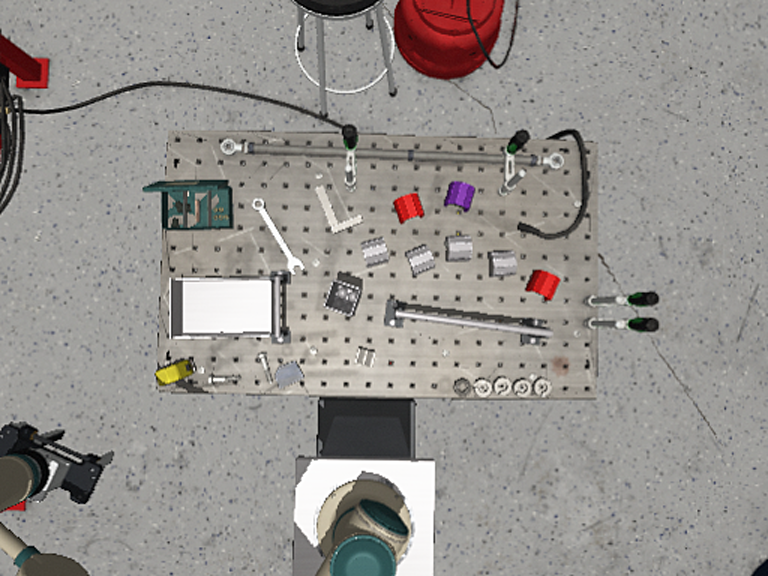

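The scene shows the catch tray and ledge at left, the canister in the middle, the bar at right with four grey straps behind it (top image at about (374,251), (420,260), (459,248), (502,263)), and red and purple decoys. I'll zoom in.

Run:
```python
from h import *
snap('top','t1.png',(105,110,375,270),2.96)
```

```text
(no output)
```

View pics/t1.png

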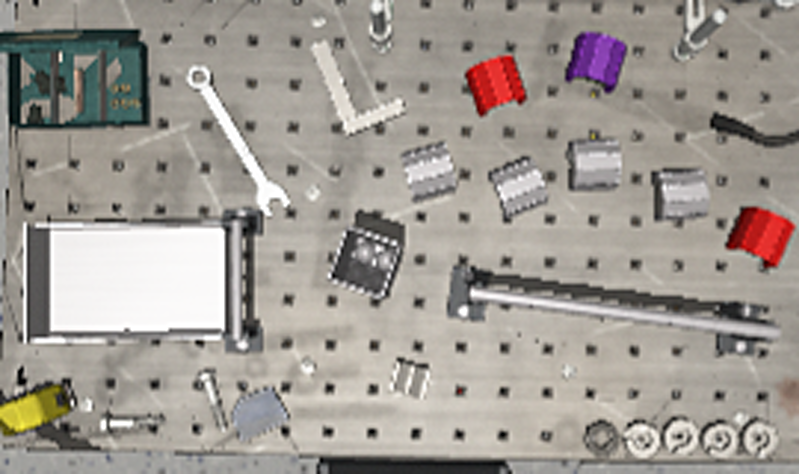

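Run:
```python
from h import *
ci=camera_info('top')
def c(u,v,z): return at(ci,u/2.96+105-.33,v/2.96+110-.33,z).round(1)
print('straps',[c(*p,50) for p in((430,170),(519,188),(596,164),(682,194))])
print('can mouth',c(365,264,200))
print('ledge ends',c(237,222,90),c(240,338,90))
print('tray',c(26,224,60),c(26,340,60))
print('bar',c(470,290,138),c(775,332,138))
print('spanner jaw',c(270,205,5),'vblock',c(410,378,30),'square',c(347,128,10),c(400,105,10),c(318,45,10))
ci=camera_info('wrist');o=get_obs(); r=R.from_rotvec(o['eef_rot']);T=np.array(ci['world_from_camera'])
print('cam in tool',r.inv().apply(T[:3,3]-o['ee_pos']),'\n',r.inv().as_matrix()@T[:3,:3],ci['fx'])
print(rel([330,30,330],[-3.1416*np.cos(0),0,0]),rel([330,30,330],[0,-3.1416,0]))
```

```text
straps [array([621.8, -11. ,  50. ]), array([ 604. , -112.2,   50. ]), array([ 633.5, -199.3,   50. ]), array([ 601.8, -297.9,   50. ])]
can mouth [509.9  52.2 200. ]
ledge ends [555.1 197.6  90. ] [429.6 190.3  90. ]
tray [549.1 435.5  60. ] [420.9 430.2  60. ]
bar [486.9 -55.  138. ] [ 450.1 -376.8  138. ]
spanner jaw [581.2 174.    5. ] vblock [385.9   5.9  30. ] square [673.1  86.6  10. ] [701.9  25.5  10. ] [770.  123.2  10. ]
cam in tool [  75.43955117    0.41652619 -170.44117866] 
 [[-2.19211897e-04 -9.65754088e-01 -2.59459040e-01]
 [ 9.99999974e-01 -2.29583370e-04  9.67084083e-06]
 [-6.89071348e-05 -2.59459031e-01  9.65754113e-01]] 272.8008238428858
(array([-29.28, -41.96, -11.67]), array([-1.000e-03,  2.000e-03,  2.745e+00])) (array([-29.28, -41.96, -11.67]), array([-0.001, -0.   , -0.397]))
```

Run:
```python
from h import *
print(rel([510,52,330],[2.2214,2.2214,0]))
```

```text
(array([-45.03, -32.97, -11.68]), array([-1.000e-03,  1.000e-03,  1.174e+00]))
```

```bash
python3 -m crank '[{"z":-5},{"z":-9},{"z":-11.7},{"x":-45,"y":-33,"z":-11.7,"az":1.174},{"x":-45,"y":-33,"z":-11.7,"az":1.174},{"x":-45,"y":-33,"z":-11.7,"az":1.174},{"x":-45,"y":-33,"z":-11.7,"az":1.174},{"x":-45,"y":-33,"z":-11.7,"az":1.174},{"x":-45,"y":-33,"z":-11.7,"az":1.174},{"x":-45,"y":-33,"z":-11.7,"az":1.174},{"x":-45,"y":-33,"z":-11.7,"az":1.174},{"x":-45,"y":-33,"z":-11.7,"az":1.174},{"x":-45,"y":-33,"z":-11.7,"az":1.174},{"x":-45,"y":-33,"z":-11.7,"az":1.174},{"x":-45,"y":-33,"z":-11.7,"az":1.174},{"x":-45,"y":-33,"z":-11.7,"az":1.174},{"x":-45,"y":-33,"z":-11.7,"az":1.174},{"x":-45,"y":-33,"z":-11.7,"az":1.174}]'
python3 - <<'E'
from h import *
o=get_obs();print(o['ee_pos'],o['eef_rot'],o['joint_positions'])
snap('wrist','w1.png',None,1.5)
E
```

```text
[222.05303203 529.99322562 212.83504019] [-6.19223221e-01 -3.07953405e+00  1.93229356e-03] [ 1.05296480e+00  2.76449481e-01  1.50576337e+00  1.18792426e-05
  1.36067948e+00 -1.20972323e-01]$[0]: bad value
```

View pics/w1.png

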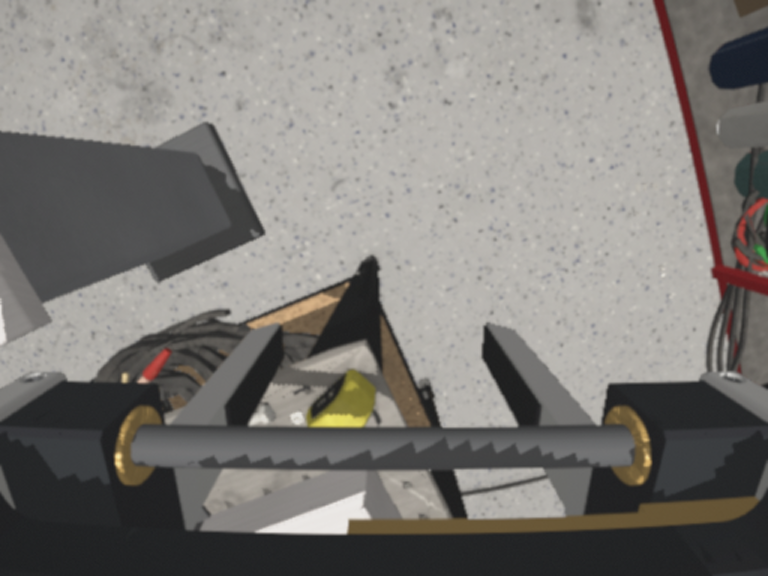

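The wrist view shows the floor and the gripper (body below row 430). The move was refused, so I'll give every key.

```bash
python3 -m crank '[{"ax":0,"ay":0,"az":0,"x":0,"y":0,"z":-5,"fingers":9.4},{"ax":0,"ay":0,"az":0,"x":0,"y":0,"z":-11.7,"fingers":9.4},{"ax":0,"ay":0,"az":0,"x":0,"y":0,"z":-11.7,"fingers":9.4}]'
python3 -m crank '[{"ax":0,"ay":0,"az":1.174,"x":-45,"y":-33,"z":0,"fingers":9.4},{"ax":0,"ay":0,"az":1.174,"x":-45,"y":-33,"z":0,"fingers":9.4},{"ax":0,"ay":0,"az":1.174,"x":-45,"y":-33,"z":0,"fingers":9.4},{"ax":0,"ay":0,"az":1.174,"x":-45,"y":-33,"z":0,"fingers":9.4},{"ax":0,"ay":0,"az":1.174,"x":-45,"y":-33,"z":0,"fingers":9.4},{"ax":0,"ay":0,"az":1.174,"x":-45,"y":-33,"z":0,"fingers":9.4},{"ax":0,"ay":0,"az":1.174,"x":-45,"y":-33,"z":0,"fingers":9.4},{"ax":0,"ay":0,"az":1.174,"x":-45,"y":-33,"z":0,"fingers":9.4},{"ax":0,"ay":0,"az":1.174,"x":-45,"y":-33,"z":0,"fingers":9.4},{"ax":0,"ay":0,"az":1.174,"x":-45,"y":-33,"z":0,"fingers":9.4},{"ax":0,"ay":0,"az":1.174,"x":-45,"y":-33,"z":0,"fingers":9.4},{"ax":0,"ay":0,"az":1.174,"x":-45,"y":-33,"z":0,"fingers":9.4},{"ax":0,"ay":0,"az":1.174,"x":-45,"y":-33,"z":0,"fingers":9.4},{"ax":0,"ay":0,"az":1.174,"x":-45,"y":-33,"z":0,"fingers":9.4},{"ax":0,"ay":0,"az":1.174,"x":-45,"y":-33,"z":0,"fingers":9.4},{"ax":0,"ay":0,"az":1.174,"x":-45,"y":-33,"z":0,"fingers":9.4}]'
python3 - <<'E'
from h import *
o=get_obs();print(o['ee_pos'],o['eef_rot'],o['joint_positions'])
snap('wrist','w2.png',None,1.5)
E
```

```text
time_s: 0.5
ee_pos: [223.0, 531.8, 335.6]
eef_rot: [0.619, 3.078, 0.012]
ft_force: [-0.3, 0.2, 0.5]
width: 1.0
finger_force: 0.0
time_s: 2.1
ee_pos: [509.0, 53.5, 330.8]
eef_rot: [2.219, 2.224, 0.001]
ft_force: [0.1, -0.3, 0.4]
width: 1.004
finger_force: 0.0
[509.03975017  53.49958234 330.83102503] [2.21891454e+00 2.22385744e+00 9.85865051e-04] [-3.15986811e-02  1.34085798e-01  1.40656888e+00  4.06062459e-04
  1.60045319e+00 -3.38116822e-02]
```

View pics/w2.png

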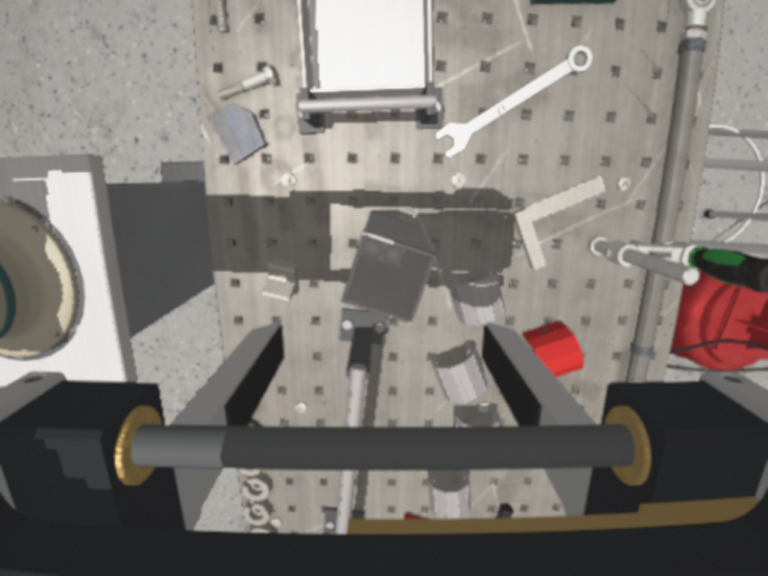

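Run:
```python
from h import *
ci=camera_info('wrist')
q=lambda u,v,z:at(ci,u/1.5-.17,v/1.5-.17,z)
P=np.array([q(u,v,200)[:2] for u,v in((366,233),(433,262),(410,320),(342,300))])
print(P.round(1),P.mean(0).round(1),[np.linalg.norm(P[i]-P[i-1]).round(1) for i in range(4)],[np.degrees(np.arctan2(*(P[i]-P[i-1])[::-1])).round(1) for i in range(4)])
print('ledge',q(302,104,90).round(1),q(440,103,90).round(1),'tray near corners',q(303,88,45).round(1),q(432,88,45).round(1))
print('spanner',q(447,137,4).round(1),q(461,152,4).round(1),'vb',q(280,280,30).round(1),'sq',q(519,215,10).round(1),q(543,265,10).round(1))
print('bar end',q(360,330,138).round(1),q(343,530,138).round(1))
im=camera('wrist')[130:230,215:300][:,:,::-1]
cv2.imwrite('pics/w3.png',cv2.resize(im,None,fx=6,fy=6,interpolation=cv2.INTER_CUBIC))
```

```text
[[497.   88.6]
 [547.1  66.8]
 [530.7  20.7]
 [478.   36.9]] [513.2  53.2] [np.float64(55.0), np.float64(54.7), np.float64(49.0), np.float64(55.1)] [np.float64(69.9), np.float64(-23.4), np.float64(-109.6), np.float64(162.9)]
ledge [433.2 196.   90. ] [563.1 197.   90. ] tray near corners [426.5 219.1  45. ] [560.3 219.1  45. ]
spanner [583.7 174.1   4. ] [600.7 157.5   4. ] vb [387.2   9.6  30. ] sq [672.9  85.4  10. ] [708.2  24.3  10. ]
bar end [488.  -11.7 138. ] [ 465.3 -253.   138. ]
```

View pics/w3.png

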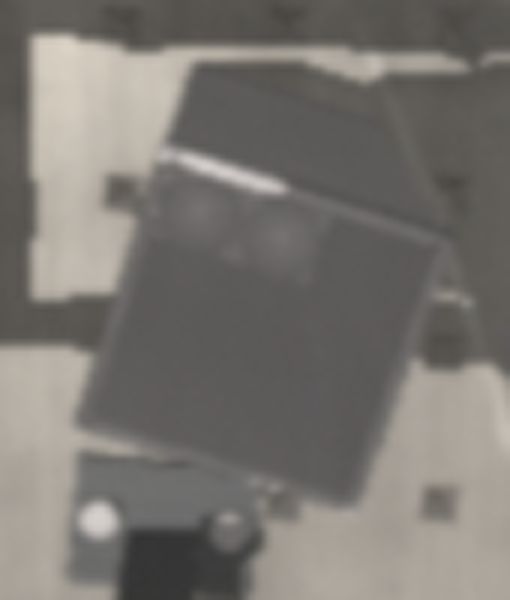

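Run:
```python
from h import *
ci=camera_info('wrist')
P=np.array([at(ci,215+u/6-.42,130+v/6-.42,200)[:2] for u,v in((160,150),(447,240),(350,507),(78,425))])
c=P.mean(0)
ang=[np.degrees(np.arctan2(*(P[(i+1)%4]-P[i])[::-1])).round(1) for i in range(4)]
print(P.round(1),c,[np.linalg.norm(P[i]-P[i-1]).round(1) for i in range(4)],ang)
a=np.radians(np.mean([ang[0],ang[2]-180 if ang[2]>0 else ang[2]+180,(ang[1]+90),ang[3]-90])); print(np.degrees(a))
z=R.from_euler('z',a)*R.from_rotvec([2.2214,2.2214,0])
print(rel([c[0],c[1],330],z.as_rotvec()))
ct=camera_info('top'); print(proj(ct,[[c[0],c[1],200]])*1) 
print(((proj(ct,[[c[0],c[1],200]])+.33-[105,110])*2.96))
```

```text
[[494.2  89. ]
 [547.7  72.3]
 [530.5  19.3]
 [477.8  36. ]] [512.57540232  54.15091289] [np.float64(55.5), np.float64(56.0), np.float64(55.6), np.float64(55.3)] [np.float64(-17.4), np.float64(-108.0), np.float64(162.4), np.float64(72.8)]
-17.549999999999997
(array([0.09, 0.33, 0.08]), array([ 0.   , -0.   ,  0.308]))
[[227.34529557 197.91410038]]
[[363.11887489 261.20253713]]
```

```bash
python3 - <<'E'
from h import *
a=camera('top')[175:235,105:205][:,:,::-1]; b=camera('wrist')[0:95,190:310][:,:,::-1]
A=cv2.resize(a,(800,480)[:2],interpolation=cv2.INTER_CUBIC)[:, 0:800]
A=cv2.resize(a,None,fx=4,fy=4,interpolation=cv2.INTER_CUBIC); B=cv2.resize(b,None,fx=3.3,fy=3.3,interpolation=cv2.INTER_CUBIC)
C=np.zeros((600,800,3),np.uint8); C[:A.shape[0],:A.shape[1]]=A; C[250:250+B.shape[0],:B.shape[1]]=B
cv2.imwrite('pics/s1.png',C)
E
python3 -m crank '[{"ax":0,"ay":0,"az":0.1,"x":0.09,"y":0.33,"z":0,"fingers":9.4},{"ax":0,"ay":0,"az":0.2,"x":0.09,"y":0.33,"z":0,"fingers":9.4},{"ax":0,"ay":0,"az":0.308,"x":0.09,"y":0.33,"z":0,"fingers":9.4},{"ax":0,"ay":0,"az":0.308,"x":0.09,"y":0.33,"z":0,"fingers":9.4},{"ax":0,"ay":0,"az":0.308,"x":0.09,"y":0.33,"z":4,"fingers":9.4},{"ax":0,"ay":0,"az":0.308,"x":0.09,"y":0.33,"z":8,"fingers":9.4},{"ax":0,"ay":0,"az":0.308,"x":0.09,"y":0.33,"z":11,"fingers":9.4},{"ax":0,"ay":0,"az":0.308,"x":0.09,"y":0.33,"z":14,"fingers":9.4},{"ax":0,"ay":0,"az":0.308,"x":0.09,"y":0.33,"z":16,"fingers":9.4},{"ax":0,"ay":0,"az":0.308,"x":0.09,"y":0.33,"z":18,"fingers":9.4},{"ax":0,"ay":0,"az":0.308,"x":0.09,"y":0.33,"z":18,"fingers":9.4}]'
```

```text
time_s: 3.4
ee_pos: [510.8, 53.1, 148.0]
eef_rot: [-2.531, -1.855, 0.007]
ft_force: [-0.8, 0.4, -0.4]
width: 1.0
finger_force: 0.0
```

View pics/s1.png

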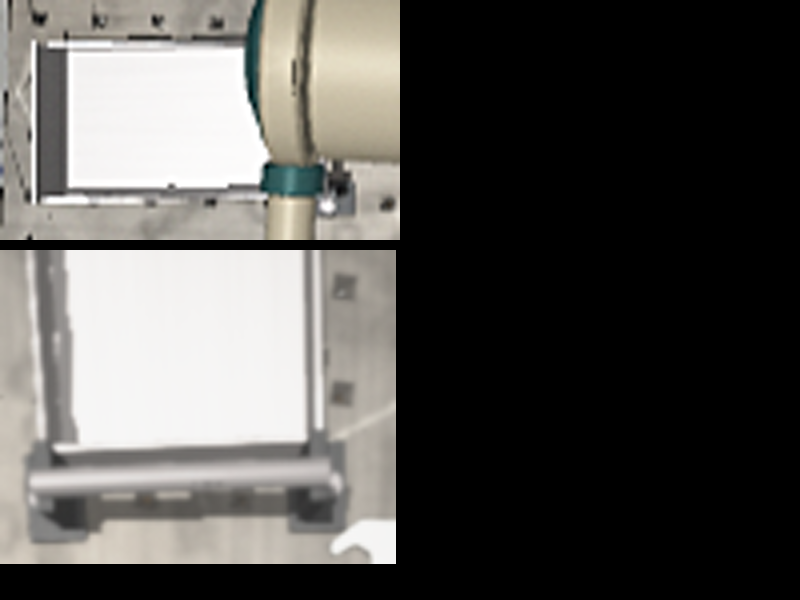

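Wrist half of the picture: ledge axis from (30,483) to (335,472), turned slightly. Now close on the canister.

```bash
python3 - <<'E'
from h import *
ci=dict(camera_info('wrist'))
Rt=R.from_rotvec([2.21891454,2.22385744,9.85865e-4]).as_matrix(); t=np.array([509.04,53.5,330.83])
M=np.array([[0,-.965754,-.259459],[1,0,0],[0,-.259459,.965754]]); T=np.eye(4);T[:3,:3]=Rt@M;T[:3,3]=t+Rt@np.array([75.44,.417,-170.44]); ci['world_from_camera']=T
q=lambda x,y,z:at(ci,190+x/3.3-.35,(y-250)/3.3-.35,z).round(1)
a,b=q(30,483,84),q(335,472,84); print(a,b,np.degrees(np.arctan2((b-a)[1],(b-a)[0])),(a+b)/2)
print('nearwall',q(52,447,45),q(312,440,45)); print('side walls',q(38,270,55),q(322,270,55),q(42,420,55),q(322,420,55))
print('footings',q(28,540,0),q(345,527,0))
# top
ct=camera_info('top');c=lambda u,v,z: at(ct,105+u/4-.38,175+v/4-.38,z).round(1)
print('top: far wall corners',c(36,40,75),c(36,203,75),'sides',c(60,44,55),c(240,37,55),c(60,200,55),c(240,198,55))
E
python3 -m crank '[{"ax":0,"ay":0,"az":0,"x":0,"y":0,"z":0,"fingers":7},{"ax":0,"ay":0,"az":0,"x":0,"y":0,"z":0,"fingers":5},{"ax":0,"ay":0,"az":0,"x":0,"y":0,"z":0,"fingers":5},{"ax":0,"ay":0,"az":0,"x":0,"y":0,"z":0,"fingers":5},{"ax":0,"ay":0,"az":0,"x":0,"y":0,"z":0,"fingers":5},{"ax":0,"ay":0,"az":0,"x":0,"y":0,"z":0,"fingers":5},{"ax":0,"ay":0,"az":0,"x":0,"y":0,"z":0,"fingers":5},{"ax":0,"ay":0,"az":0,"x":0,"y":0,"z":0,"fingers":5},{"ax":0,"ay":0,"az":0,"x":0,"y":0,"z":0,"fingers":5},{"ax":0,"ay":0,"az":0,"x":0,"y":0,"z":0,"fingers":5}]'
```

```text
[428.6 195.2  84. ] [561.1 199.8  84. ] 1.9883379256804194 [494.85 197.5   84.  ]
nearwall [432.2 217.5  45. ] [554.7 220.6  45. ]
side walls [429.8 290.7  55. ] [556.6 290.6  55. ] [429.6 227.3  55. ] [558.1 227.3  55. ]
footings [410.2 180.    0. ] [577.6 186.7   0. ]
top: far wall corners [550.6 429.7  75. ] [419.  424.3  75. ] sides [549.  417.1  55. ] [558.3 269.7  55. ] [420.9 411.9  55. ] [425.7 265.1  55. ]
time_s: 4.4
ee_pos: [513.2, 53.0, 151.0]
eef_rot: [2.536, 1.854, 0.001]
ft_force: [-1.2, 1.2, 5.9]
width: 0.615
finger_force: 30.0
```

Run:
```python
from h import *
print(rel([499,83,151],(R.from_euler('z',.04)*R.from_rotvec([2.2214,2.2214,0])).as_rotvec()))
```

```text
(array([ 2.43, -2.26,  0.  ]), array([ 0.001, -0.   , -0.348]))
```

```bash
python3 -m crank '[{"ax":0,"ay":0,"az":0,"x":0,"y":0,"z":-0.7,"fingers":5},{"ax":0,"ay":0,"az":0,"x":0,"y":0,"z":-1.5,"fingers":5},{"ax":0,"ay":0,"az":-0.08,"x":0.5,"y":-0.5,"z":-1.5,"fingers":5},{"ax":0,"ay":0,"az":-0.16,"x":1.1,"y":-1,"z":-1.5,"fingers":5},{"ax":0,"ay":0,"az":-0.25,"x":1.7,"y":-1.6,"z":-1.5,"fingers":5},{"ax":0,"ay":0,"az":-0.348,"x":2.43,"y":-2.26,"z":-1.5,"fingers":5},{"ax":0,"ay":0,"az":-0.348,"x":2.43,"y":-2.26,"z":-1.5,"fingers":5},{"ax":0,"ay":0,"az":-0.348,"x":2.43,"y":-2.26,"z":-1.5,"fingers":5},{"ax":0,"ay":0,"az":-0.348,"x":2.43,"y":-2.26,"z":-1,"fingers":5},{"ax":0,"ay":0,"az":-0.348,"x":2.43,"y":-2.26,"z":-0.5,"fingers":5},{"ax":0,"ay":0,"az":-0.348,"x":2.43,"y":-2.26,"z":-0.2,"fingers":5},{"ax":0,"ay":0,"az":-0.348,"x":2.43,"y":-2.26,"z":0,"fingers":5},{"ax":0,"ay":0,"az":-0.348,"x":2.43,"y":-2.26,"z":0,"fingers":5}]'
python3 - <<'E'
from h import *
print(rel([499,83,151],(R.from_euler('z',.04)*R.from_rotvec([2.2214,2.2214,0])).as_rotvec()))
snap('wrist','w4.png',None,1.5)
E
```

```text
time_s: 5.7
ee_pos: [498.4, 82.7, 151.1]
eef_rot: [-2.177, -2.265, 0.001]
ft_force: [-1.8, -0.5, 3.1]
width: 0.616
finger_force: 30.0
(array([0.03, 0.06, 0.01]), array([-0.001,  0.   , -0.   ]))
```

View pics/w4.png

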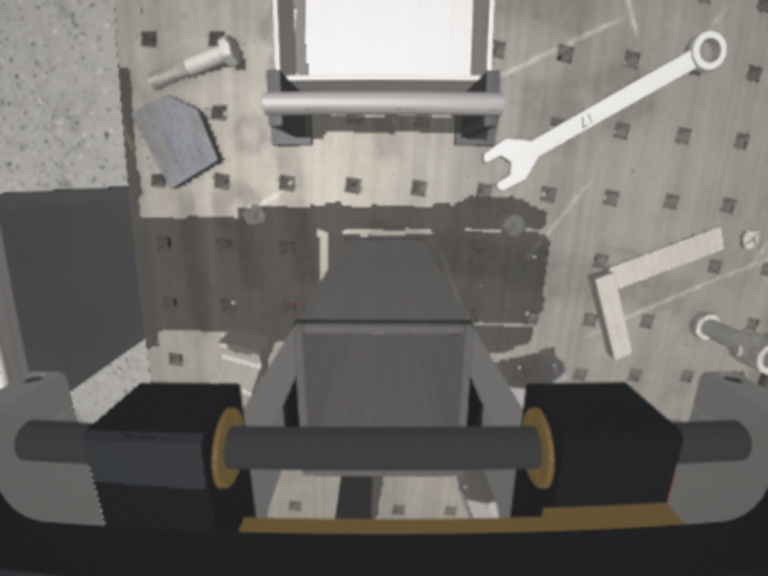

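The canister stands squarely before the ledge: bar (265,103)–(502,102), mouth edge row 321, foot edge about row 238. I'll check the distance from foot to bar.

Run:
```python
from h import *
ci=camera_info('wrist'); q=lambda u,v,z:at(ci,u/1.5-.17,v/1.5-.17,z).round(1)
print('bar',q(265,103,84),q(502,101.5,84),'foot',q(342,238,0),q(428,238,0),'mouth edge',q(301,321,200),q(471,321,200))
```

```text
bar [429.8 195.2  84. ] [558.9 201.1  84. ] foot [465.2 109.9   0. ] [533.1 112.5   0. ] mouth edge [471.5 113.2 200. ] [525.1 115.4 200. ]
```

```bash
python3 -m crank '[{"ax":0,"ay":-0.05,"az":0,"x":0.75,"y":0,"z":-0.1,"fingers":5},{"ax":0,"ay":-0.1,"az":0,"x":1.52,"y":0,"z":-0.21,"fingers":5},{"ax":0,"ay":-0.15,"az":0,"x":2.29,"y":0,"z":-0.25,"fingers":5},{"ax":0,"ay":-0.2,"az":0,"x":3.06,"y":0,"z":-0.28,"fingers":5},{"ax":0,"ay":-0.25,"az":0,"x":3.83,"y":0,"z":-0.24,"fingers":5},{"ax":0,"ay":-0.3,"az":0,"x":4.59,"y":0,"z":-0.18,"fingers":5},{"ax":0,"ay":-0.35,"az":0,"x":5.36,"y":0,"z":-0.07,"fingers":5},{"ax":0,"ay":-0.4,"az":0,"x":6.11,"y":0,"z":0.06,"fingers":5},{"ax":0,"ay":-0.45,"az":0,"x":6.86,"y":0,"z":0.25,"fingers":5},{"ax":0,"ay":-0.5,"az":0,"x":7.6,"y":0,"z":0.46,"fingers":5},{"ax":0,"ay":-0.55,"az":0,"x":8.32,"y":0,"z":0.72,"fingers":5},{"ax":0,"ay":-0.6,"az":0,"x":9.04,"y":0,"z":1.0,"fingers":5},{"ax":0,"ay":-0.65,"az":0,"x":9.73,"y":0,"z":1.32,"fingers":5},{"ax":0,"ay":-0.68,"az":0,"x":10.14,"y":0,"z":1.54,"fingers":5},{"ax":0,"ay":-0.68,"az":0,"x":10.14,"y":0,"z":1.54,"fingers":5},{"ax":0,"ay":-0.68,"az":0,"x":10.14,"y":0,"z":1.54,"fingers":5}]'
python3 -c "
from h import *
o=get_obs();print(o)"
```

```text
time_s: 7.35
ee_pos: [495.0, 184.9, 135.1]
eef_rot: [1.788, 1.861, -0.631]
ft_force: [-0.9, -0.2, 1.5]
width: 0.617
finger_force: 30.0
{'time_s': 7.35, 'joint_positions': array([ 0.61124362,  0.50010848,  1.57615731, -0.55876307,  1.49070465,
        0.74016094]), 'qd': array([-0.01079285, -0.01001052,  0.00598069,  0.00878047, -0.01137146,
        0.00139603]), 'effort': array([-2.89468607e-02, -4.64401782e+01, -1.86136597e+01, -2.33311549e+00,
        1.31144330e+00,  2.01263378e-02]), 'ee_pos': array([494.95492892, 184.88329313, 135.08145456]), 'eef_rot': array([ 1.78764666,  1.8607997 , -0.63101406]), 'ft_force': array([-0.94433378, -0.21077616,  1.47129064]), 'wrist_torque': array([-0.18129561,  0.40677105, -0.29794327]), 'finger_force': 29.999282956123352, 'width': 0.616605695226208}
```

```bash
python3 -m crank '[{"ax":0,"ay":-0.02,"az":0,"x":0.3,"y":0,"z":-0.06,"fingers":5},{"ax":0,"ay":-0.04,"az":0,"x":0.6,"y":0,"z":-0.11,"fingers":5},{"ax":0,"ay":-0.04,"az":0,"x":0.6,"y":0,"z":-0.11,"fingers":5},{"ax":0,"ay":-0.04,"az":0,"x":0.6,"y":0,"z":-0.11,"fingers":5}]'
python3 -m crank '[{"ax":0,"ay":0,"az":0,"x":0,"y":0,"z":0,"fingers":6},{"ax":0,"ay":0,"az":0,"x":0,"y":0,"z":0,"fingers":6.4},{"ax":0,"ay":0,"az":0,"x":0,"y":0,"z":0,"fingers":7},{"ax":0,"ay":0,"az":0,"x":0,"y":0,"z":0,"fingers":8},{"ax":0,"ay":0,"az":0,"x":0,"y":0,"z":0,"fingers":9.4},{"ax":0,"ay":0,"az":0,"x":0,"y":0,"z":0,"fingers":9.4},{"ax":0,"ay":0,"az":0,"x":0,"y":0,"z":-3,"fingers":9.4},{"ax":0,"ay":0,"az":0,"x":0,"y":0,"z":-7,"fingers":9.4},{"ax":0,"ay":0,"az":0,"x":0,"y":0,"z":-12,"fingers":9.4},{"ax":0,"ay":0,"az":0,"x":0,"y":0,"z":-12,"fingers":9.4},{"ax":0,"ay":0,"az":0,"x":0,"y":0,"z":-12,"fingers":9.4}]'
python3 - <<'E'
from h import *
a=camera('wrist')[:,:,::-1]; b=camera('scene')[140:260,130:330][:,:,::-1]
o=get_obs();print(o['ee_pos'],o['eef_rot'])
C=np.zeros((600,800,3),np.uint8); C[:272,:363]=cv2.resize(a,(363,272)); C[280:600,:533]=cv2.resize(b,(533,320),interpolation=cv2.INTER_CUBIC)
cv2.imwrite('pics/l1.png',C)
E
```

```text
time_s: 7.75
ee_pos: [495.0, 190.2, 132.0]
eef_rot: [1.762, 1.834, -0.662]
ft_force: [-0.8, 1.1, 2.0]
width: 0.617
finger_force: 30.0
time_s: 8.85
ee_pos: [491.6, 269.4, 222.6]
eef_rot: [1.761, 1.835, -0.661]
ft_force: [0.3, -0.9, -0.1]
width: 1.0
finger_force: 0.0
[490.80202822 267.76223756 221.29870797] [ 1.76092806  1.83381881 -0.66656645]
```

View pics/l1.png

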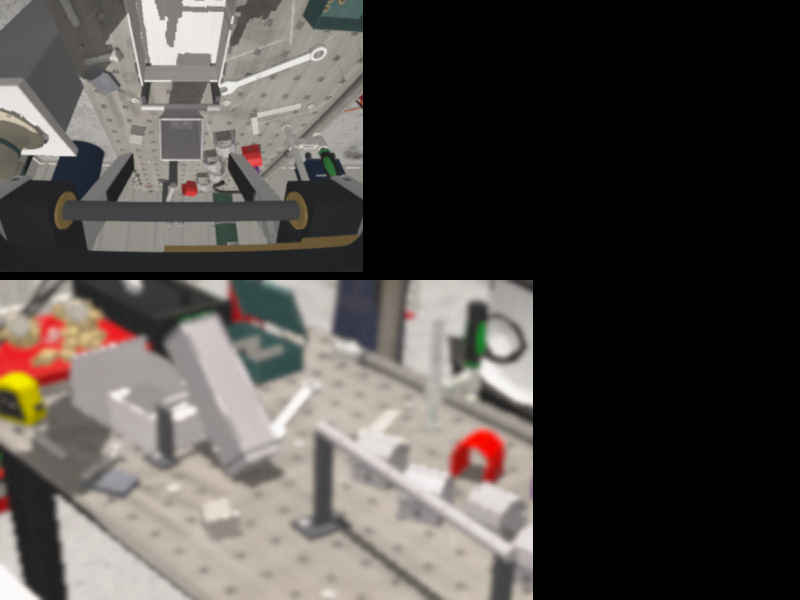

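Canister rests on the ledge by itself (bottom view at (220,395), leaning on the bar). Next, regrasp the lower half from the other side.

```bash
cat >> h.py <<'E'
L=np.array([494.5,197.8,0]);psi=.04
EX=np.array([np.cos(psi),np.sin(psi),0]);EY=np.array([-np.sin(psi),np.cos(psi),0]);EZ=np.array([0,0,1.])
def tool(phi): return R.from_matrix(np.c_[np.cos(phi)*EZ+np.sin(phi)*EY,EX,np.cos(phi)*EY-np.sin(phi)*EZ]).as_rotvec()
def led(y,z): return L+y*EY+z*EZ
def seq(p0,phi0,pts):
    "rows from pose p0,phi0 (ledge y,z) to list of (y,z,phi)"
    r=R.from_rotvec(tool(phi0))
    for y,z,f in pts: print((r.inv().apply(led(y,z)-led(*p0))/10).round(2),(r.inv()*R.from_rotvec(tool(f))).as_rotvec().round(3))
E
python3 - <<'E'
from h import *
print(rel([491,267,330])); print(rel(led(-105,330),tool(1.1)))
r=lambda p:R.from_rotvec(tool(1.1)).inv().apply(p)/10
print(r(led(-105,172)-led(-105,330)), r(led(-50.5,65.4)-led(-105,172)))
E
```

```text
(array([-7.24, -0.01, -8.11]), array([0., 0., 0.]))
(array([-20.32,   0.07,   3.4 ]), array([-0.002,  1.192,  0.   ]))
[-7.16681872e+00 -2.63122857e-15  1.40810763e+01] [ 2.17454579e-02 -1.97659723e-15  1.19723693e+01]
```

```bash
python3 -m crank '[{"ax":0,"ay":0,"az":0,"x":-3.6,"y":0,"z":-4,"fingers":9.4},{"ax":0,"ay":0,"az":0,"x":-7.24,"y":0,"z":-8.1,"fingers":9.4},{"ax":0,"ay":0,"az":0,"x":-7.24,"y":0,"z":-8.1,"fingers":9.4},{"ax":0,"ay":0.15,"az":0,"x":-8.9,"y":0,"z":-6.7,"fingers":9.4},{"ax":0,"ay":0.3,"az":0,"x":-10.5,"y":0,"z":-5.2,"fingers":9.4},{"ax":0,"ay":0.45,"az":0,"x":-12.2,"y":0,"z":-3.8,"fingers":9.4},{"ax":0,"ay":0.6,"az":0,"x":-13.8,"y":0,"z":-2.3,"fingers":9.4},{"ax":0,"ay":0.75,"az":0,"x":-15.4,"y":0,"z":-0.9,"fingers":9.4},{"ax":0,"ay":0.9,"az":0,"x":-17,"y":0,"z":0.5,"fingers":9.4},{"ax":0,"ay":1.05,"az":0,"x":-18.7,"y":0,"z":2,"fingers":9.4},{"ax":0,"ay":1.192,"az":0,"x":-20.32,"y":0.07,"z":3.4,"fingers":9.4},{"ax":0,"ay":1.192,"az":0,"x":-20.32,"y":0.07,"z":3.4,"fingers":9.4},{"ax":0,"ay":1.192,"az":0,"x":-20.32,"y":0.07,"z":3.4,"fingers":9.4},{"ax":0,"ay":1.192,"az":0,"x":-20.32,"y":0.07,"z":3.4,"fingers":9.4}]'
python3 - <<'E'
from h import *
print(get_obs()['joint_positions']);print(rel(led(-105,172),tool(1.1)))
ci=snap('wrist','w5.png',None,1.2)
E
```

```text
time_s: 10.35
ee_pos: [498.5, 94.5, 330.2]
eef_rot: [-1.915, -1.993, -0.459]
ft_force: [0.9, 0.2, 0.0]
width: 1.005
finger_force: 0.0
[-0.29144332  0.14594505  1.49347021  0.44609509  1.6590706  -0.32697582]
(array([-7.34,  0.04, 14.02]), array([-0.002, -0.002, -0.   ]))
```

View pics/w5.png

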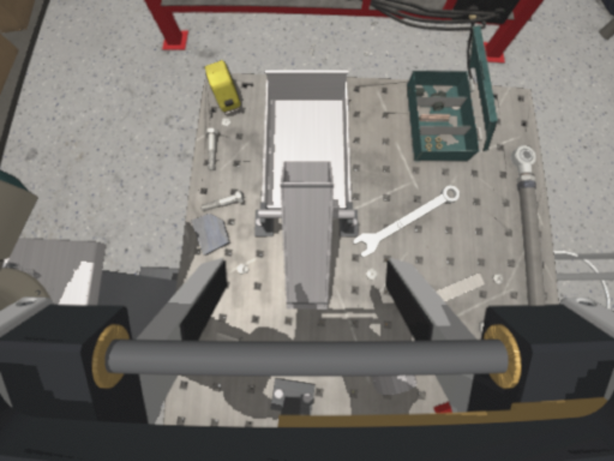

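Canister lies centred on the ledge: upper back edge of mouth (283,184)-(332,184), raised back foot edge (286,303)-(327,303). Quick model check.

```bash
python3 - <<'E'
from h import *
ci=camera_info('wrist')
for y,z,n in((-84-43.2,38.7,'foot'),(6.2,187.7,'mouth')):
    print(n,(proj(ci,[led(y,z)-29*EX,led(y,z)+29*EX])+.1)*1.2)
E
python3 -m crank '[{"ax":0,"ay":0,"az":0,"x":-2.4,"y":0,"z":4.7,"fingers":9.4},{"ax":0,"ay":0,"az":0,"x":-4.9,"y":0,"z":9.3,"fingers":9.4},{"ax":0,"ay":0,"az":0,"x":-7.34,"y":0,"z":14,"fingers":9.4},{"ax":0,"ay":0,"az":0,"x":-7.34,"y":0,"z":14,"fingers":9.4},{"ax":0,"ay":0,"az":0,"x":-7.34,"y":0,"z":14,"fingers":9.4}]'
python3 -c "
from h import *
print(rel(led(-50.5,65.4),tool(1.1)))"
```

```text
foot [[285.62601542 308.16937978]
 [326.35183297 308.2557028 ]]
mouth [[278.88464294 183.15540228]
 [333.59595952 183.26324328]]
time_s: 10.9
ee_pos: [498.5, 94.3, 172.7]
eef_rot: [-1.911, -1.995, -0.459]
ft_force: [0.5, -1.1, 0.5]
width: 1.0
finger_force: 0.0
(array([-0.17,  0.06, 11.96]), array([-0.003, -0.002,  0.002]))
```

```bash
python3 -m crank '[{"ax":0,"ay":0,"az":0,"x":-0.17,"y":0.06,"z":3,"fingers":9.4},{"ax":0,"ay":0,"az":0,"x":-0.17,"y":0.06,"z":6,"fingers":9.4},{"ax":0,"ay":0,"az":0,"x":-0.17,"y":0.06,"z":9,"fingers":9.4},{"ax":0,"ay":0,"az":0,"x":-0.17,"y":0.06,"z":11,"fingers":9.4},{"ax":0,"ay":0,"az":0,"x":-0.17,"y":0.06,"z":11.96,"fingers":9.4},{"ax":0,"ay":0,"az":0,"x":-0.17,"y":0.06,"z":11.96,"fingers":9.4},{"ax":0,"ay":0,"az":0,"x":-0.17,"y":0.06,"z":11.96,"fingers":7},{"ax":0,"ay":0,"az":0,"x":-0.17,"y":0.06,"z":11.96,"fingers":6},{"ax":0,"ay":0,"az":0,"x":-0.17,"y":0.06,"z":11.96,"fingers":5},{"ax":0,"ay":0,"az":0,"x":-0.17,"y":0.06,"z":11.96,"fingers":5},{"ax":0,"ay":0,"az":0,"x":-0.17,"y":0.06,"z":11.96,"fingers":5},{"ax":0,"ay":0,"az":0,"x":-0.17,"y":0.06,"z":11.96,"fingers":5}]'
python3 - <<'E'
from h import *
o=get_obs();p=o['ee_pos']-L;print(p@EY,p[2],o['joint_positions'])
t0=.73;E=np.array([-84,0.]);a=lambda t:np.array([np.sin(t),np.cos(t)]);n=lambda t:np.array([-np.cos(t),np.sin(t)])
tcp0=np.array([p@EY,p[2]]);d=tcp0-E; s,h=d@a(t0),d@n(t0);print('tcp s,h',s,h)
# keep the face 2mm off the bar, slide contact from 118 -> sb along canister
pts=[]
for k in range(1,21):
    u=k/20; t=t0+u*(1.85-t0); sb=118-0*u; 
    off=6+3*min(1,4*u)
    c=np.array([0,84])+off*n(t)          # face contact point near bar
    q=c+(s-sb)*a(t)+h*n(t); pts.append((q[0],q[1],1.1+t-t0))
seq(tcp0,1.1,pts); print(np.round(pts[-1],2))
E
```

```text
time_s: 12.1
ee_pos: [497.3, 144.6, 65.7]
eef_rot: [-1.915, -1.993, -0.46]
ft_force: [-2.0, -3.1, 5.0]
width: 0.613
finger_force: 30.0
-53.24303097382624 65.70408327830532 [-0.19543758  0.35804381  1.92302055  0.5357425   1.04745415 -0.55164829]
tcp s,h 69.4718896968333 20.896752022037315
[ 0.11  0.   -0.33] [ 0.    -0.056 -0.   ]
[ 0.17  0.   -0.69] [ 0.    -0.112  0.   ]
[ 0.25  0.   -1.05] [ 0.    -0.168  0.   ]
[ 0.35  0.   -1.41] [ 0.    -0.224  0.   ]
[ 0.47  0.   -1.76] [-0.   -0.28  0.  ]
[ 0.62  0.   -2.04] [ 0.    -0.336  0.   ]
[ 0.79  0.   -2.31] [ 0.    -0.392  0.   ]
[ 0.97  0.   -2.57] [ 0.    -0.448  0.   ]
[ 1.17  0.   -2.83] [ 0.    -0.504  0.   ]
[ 1.37  0.   -3.07] [ 0.   -0.56  0.  ]
[ 1.6  0.  -3.3] [ 0.    -0.616  0.   ]
[ 1.83  0.   -3.51] [ 0.    -0.672  0.   ]
[ 2.08  0.   -3.72] [ 0.    -0.728 -0.   ]
[ 2.33  0.   -3.9 ] [-0.    -0.784  0.   ]
[ 2.6   0.   -4.08] [ 0.   -0.84  0.  ]
[ 2.88  0.   -4.24] [ 0.    -0.896  0.   ]
[ 3.16  0.   -4.38] [ 0.    -0.952  0.   ]
[ 3.46  0.   -4.51] [ 0.    -1.008  0.   ]
[ 3.76  0.   -4.62] [ 0.    -1.064  0.   ]
[ 4.06  0.   -4.71] [-0.   -1.12  0.  ]
[-38.41 126.11   2.22]
```

```bash
python3 -m crank '[{"ax":0,"ay":-0.056,"az":0,"x":0.11,"y":0,"z":-0.33,"fingers":5},{"ax":0,"ay":-0.112,"az":0,"x":0.17,"y":0,"z":-0.69,"fingers":5},{"ax":0,"ay":-0.168,"az":0,"x":0.25,"y":0,"z":-1.05,"fingers":5},{"ax":0,"ay":-0.224,"az":0,"x":0.35,"y":0,"z":-1.41,"fingers":5},{"ax":0,"ay":-0.28,"az":0,"x":0.47,"y":0,"z":-1.76,"fingers":5},{"ax":0,"ay":-0.336,"az":0,"x":0.62,"y":0,"z":-2.04,"fingers":5},{"ax":0,"ay":-0.392,"az":0,"x":0.79,"y":0,"z":-2.31,"fingers":5},{"ax":0,"ay":-0.448,"az":0,"x":0.97,"y":0,"z":-2.57,"fingers":5},{"ax":0,"ay":-0.504,"az":0,"x":1.17,"y":0,"z":-2.83,"fingers":5},{"ax":0,"ay":-0.56,"az":0,"x":1.37,"y":0,"z":-3.07,"fingers":5},{"ax":0,"ay":-0.616,"az":0,"x":1.6,"y":0,"z":-3.3,"fingers":5},{"ax":0,"ay":-0.672,"az":0,"x":1.83,"y":0,"z":-3.51,"fingers":5},{"ax":0,"ay":-0.728,"az":0,"x":2.08,"y":0,"z":-3.72,"fingers":5},{"ax":0,"ay":-0.784,"az":0,"x":2.33,"y":0,"z":-3.9,"fingers":5},{"ax":0,"ay":-0.84,"az":0,"x":2.6,"y":0,"z":-4.08,"fingers":5},{"ax":0,"ay":-0.896,"az":0,"x":2.88,"y":0,"z":-4.24,"fingers":5},{"ax":0,"ay":-0.952,"az":0,"x":3.16,"y":0,"z":-4.38,"fingers":5},{"ax":0,"ay":-1.008,"az":0,"x":3.46,"y":0,"z":-4.51,"fingers":5},{"ax":0,"ay":-1.064,"az":0,"x":3.76,"y":0,"z":-4.62,"fingers":5},{"ax":0,"ay":-1.12,"az":0,"x":4.06,"y":0,"z":-4.71,"fingers":5}]'
python3 -m crank '[{"ax":0,"ay":0,"az":0,"x":0,"y":0,"z":0,"fingers":5},{"ax":0,"ay":0,"az":0,"x":0,"y":0,"z":0,"fingers":5},{"ax":0,"ay":0,"az":0,"x":0,"y":0,"z":0,"fingers":5},{"ax":0,"ay":0,"az":0,"x":0,"y":0,"z":0,"fingers":5},{"ax":0,"ay":0,"az":0,"x":0,"y":0,"z":0,"fingers":5},{"ax":0,"ay":0,"az":0,"x":0,"y":0,"z":0,"fingers":5},{"ax":0,"ay":0,"az":0,"x":0,"y":0,"z":0,"fingers":5},{"ax":0,"ay":0,"az":0,"x":0,"y":0,"z":0,"fingers":5},{"ax":0,"ay":0,"az":0,"x":0,"y":0,"z":0,"fingers":5},{"ax":0,"ay":0,"az":0,"x":0,"y":0,"z":0,"fingers":5},{"ax":0,"ay":0,"az":0,"x":0,"y":0,"z":0,"fingers":5},{"ax":0,"ay":0,"az":0,"x":0,"y":0,"z":0,"fingers":5},{"ax":0,"ay":0,"az":0,"x":0,"y":0,"z":0,"fingers":5},{"ax":0,"ay":0,"az":0,"x":0,"y":0,"z":0,"fingers":5},{"ax":0,"ay":0,"az":0,"x":0,"y":0,"z":0,"fingers":5}]'
python3 - <<'E'
from h import *
a=camera('wrist')[:,:,::-1]; b=camera('scene')[120:240,120:320][:,:,::-1]; c=camera('top')[165:240,105:240][:,:,::-1]
o=get_obs();p=o['ee_pos']-L;print(p@EY,p[2],o['joint_positions'])
C=np.zeros((600,800,3),np.uint8); C[:300,:400]=cv2.resize(a,(400,300)); C[300:540,:400]=cv2.resize(b,(400,240),interpolation=cv2.INTER_CUBIC)
C[:222,400:800]=cv2.resize(c,(400,222),interpolation=cv2.INTER_CUBIC)
cv2.imwrite('pics/p1.png',C)
E
```

```text
time_s: 14.1
ee_pos: [496.5, 160.4, 124.4]
eef_rot: [1.808, 1.882, -0.609]
ft_force: [1.1, -0.2, -4.9]
width: 0.614
finger_force: 30.0
time_s: 15.6
ee_pos: [497.1, 159.6, 125.8]
eef_rot: [1.807, 1.881, -0.607]
ft_force: [0.1, 0.7, -3.4]
width: 0.61
finger_force: 30.0
-38.277436309407285 125.86113195064333 [ 0.56324653  0.47613954  1.62690999 -0.55667487  1.42546098  0.71625034]
```

View pics/p1.png

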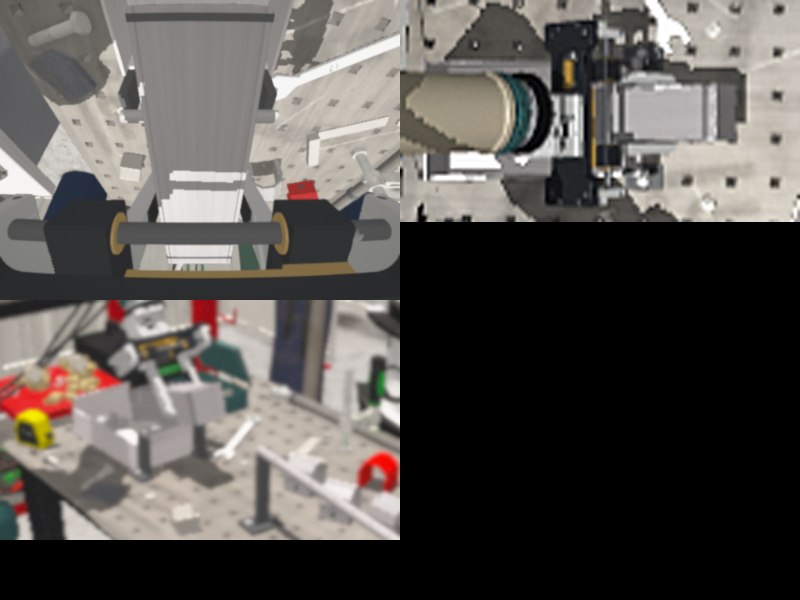

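The canister lies over the ledge, pointing into the tray (tilt about 1.83). Wrist load is now about 3.4 N, which matches an empty canister. Now reverse the motion.

Run:
```python
from h import *
o=get_obs();p=o['ee_pos']-L
t0=.73;E=np.array([-84,0.]);a=lambda t:np.array([np.sin(t),np.cos(t)]);n=lambda t:np.array([-np.cos(t),np.sin(t)])
tcp0=np.array([-53.24,65.7]);s,h=69.47,20.9
pts=[]
for k in range(1,16):
    u=1-k/15; t=t0+u*(1.85-t0)
    c=np.array([0,84])+(6+3*min(1,4*u))*n(t); q=c+(s-118)*a(t)+h*n(t); pts.append((q[0],q[1],1.1+t-t0))
seq((-38.41,126.11),2.22,pts)
```

```text
[-0.06 -0.    0.42] [-0.     0.075 -0.   ]
[-0.09 -0.    0.85] [ 0.     0.149 -0.   ]
[-0.09 -0.    1.27] [ 0.     0.224 -0.   ]
[-0.06  0.    1.69] [ 0.     0.299 -0.   ]
[ 0.01 -0.    2.12] [ 0.     0.373 -0.   ]
[ 0.11 -0.    2.53] [ 0.     0.448 -0.   ]
[ 0.23 -0.    2.94] [ 0.     0.523 -0.   ]
[ 0.39 -0.    3.33] [ 0.     0.597 -0.   ]
[ 0.58 -0.    3.71] [ 0.     0.672 -0.   ]
[ 0.79 -0.    4.08] [ 0.     0.747 -0.   ]
[ 1.03 -0.    4.43] [ 0.     0.821 -0.   ]
[ 1.35 -0.    4.78] [ 0.     0.896 -0.   ]
[1.72 0.   5.11] [ 0.     0.971 -0.   ]
[ 2.12 -0.    5.4 ] [-0.     1.045 -0.   ]
[ 2.53 -0.    5.65] [ 0.    1.12 -0.  ]
```

```bash
python3 -m crank '[{"ax":0,"ay":0.075,"az":0,"x":-0.06,"y":0,"z":0.42,"fingers":5},{"ax":0,"ay":0.149,"az":0,"x":-0.09,"y":0,"z":0.85,"fingers":5},{"ax":0,"ay":0.224,"az":0,"x":-0.09,"y":0,"z":1.27,"fingers":5},{"ax":0,"ay":0.299,"az":0,"x":-0.06,"y":0,"z":1.69,"fingers":5},{"ax":0,"ay":0.373,"az":0,"x":0.01,"y":0,"z":2.12,"fingers":5},{"ax":0,"ay":0.448,"az":0,"x":0.11,"y":0,"z":2.53,"fingers":5},{"ax":0,"ay":0.523,"az":0,"x":0.23,"y":0,"z":2.94,"fingers":5},{"ax":0,"ay":0.597,"az":0,"x":0.39,"y":0,"z":3.33,"fingers":5},{"ax":0,"ay":0.672,"az":0,"x":0.58,"y":0,"z":3.71,"fingers":5},{"ax":0,"ay":0.747,"az":0,"x":0.79,"y":0,"z":4.08,"fingers":5},{"ax":0,"ay":0.821,"az":0,"x":1.03,"y":0,"z":4.43,"fingers":5},{"ax":0,"ay":0.896,"az":0,"x":1.35,"y":0,"z":4.78,"fingers":5},{"ax":0,"ay":0.971,"az":0,"x":1.72,"y":0,"z":5.11,"fingers":5},{"ax":0,"ay":1.045,"az":0,"x":2.12,"y":0,"z":5.4,"fingers":5},{"ax":0,"ay":1.12,"az":0,"x":2.53,"y":0,"z":5.65,"fingers":5},{"ax":0,"ay":1.12,"az":0,"x":2.53,"y":0,"z":5.65,"fingers":5},{"ax":0,"ay":1.12,"az":0,"x":2.53,"y":0,"z":5.65,"fingers":5}]'
python3 -c "
from h import *
o=get_obs();p=o['ee_pos']-L;print(p@EX,p@EY,p[2]);print(rel(led(-53.2,65.7),tool(1.1)))"
```

```text
time_s: 17.45
ee_pos: [497.5, 144.3, 65.4]
eef_rot: [-1.916, -1.995, -0.458]
ft_force: [-1.0, -3.4, -0.0]
width: 0.615
finger_force: 30.0
0.9029849226993312 -53.61268933365366 65.40893589066938
(array([ 0.05, -0.09, -0.01]), array([-0.001,  0.001,  0.   ]))
```

```bash
python3 -m crank '[{"ax":0,"ay":0,"az":0,"x":0,"y":0,"z":0,"fingers":6},{"ax":0,"ay":0,"az":0,"x":0,"y":0,"z":0,"fingers":6.5},{"ax":0,"ay":0,"az":0,"x":0,"y":0,"z":0,"fingers":7.5},{"ax":0,"ay":0,"az":0,"x":0,"y":0,"z":0,"fingers":9.4},{"ax":0,"ay":0,"az":0,"x":0,"y":0,"z":0,"fingers":9.4},{"ax":0,"ay":0,"az":0,"x":0,"y":0,"z":0,"fingers":9.4},{"ax":0,"ay":0,"az":0,"x":0,"y":0,"z":-3,"fingers":9.4},{"ax":0,"ay":0,"az":0,"x":0,"y":0,"z":-7.5,"fingers":9.4},{"ax":0,"ay":0,"az":0,"x":0,"y":0,"z":-12,"fingers":9.4},{"ax":0,"ay":0,"az":0,"x":2.4,"y":0,"z":-16.7,"fingers":9.4},{"ax":0,"ay":0,"az":0,"x":4.8,"y":0,"z":-21.4,"fingers":9.4},{"ax":0,"ay":0,"az":0,"x":7.2,"y":0,"z":-26,"fingers":9.4},{"ax":0,"ay":0,"az":0,"x":7.2,"y":0,"z":-26,"fingers":9.4},{"ax":0,"ay":0,"az":0,"x":7.2,"y":0,"z":-26,"fingers":9.4}]'
python3 - <<'E'
from h import *
o=get_obs();print(o['ee_pos'])
ci=camera_info('wrist'); im=camera('wrist')[:,:,::-1].copy()
for y,z,n in((-84-43.2,38.7,'foot'),(6.2,187.7,'mouth')):
    for q in proj(ci,[led(y,z)-29*EX,led(y,z)+29*EX]): cv2.circle(im,tuple(int(round(v)) for v in q),2,(0,0,255),-1)
cv2.imwrite('pics/w6.png',cv2.resize(im[:280],None,fx=1.5,fy=1.5))
t=np.array([490.8,267.8,330]);print(rel(t,tool(np.pi/2+.72)))
r=R.from_rotvec(tool(np.pi/2+.72)).inv();print(r.apply(np.array([495,190.2,132])-t)/10, r.apply(np.array([490.8,267.8,221.3])-t)/10)
E
```

```text
time_s: 18.85
ee_pos: [500.4, 91.4, 331.3]
eef_rot: [-1.917, -1.997, -0.463]
ft_force: [0.3, -0.9, 0.6]
width: 1.001
finger_force: 0.0
[500.37896449  91.35039549 331.25479827]
(array([15.76, -0.17,  7.96]), array([-0.   , -1.191,  0.   ]))
[ 7.21384367  0.10934681 20.00956029] [ 7.16751138e+00 -1.20681243e-15  8.17212828e+00]
```

View pics/w6.png

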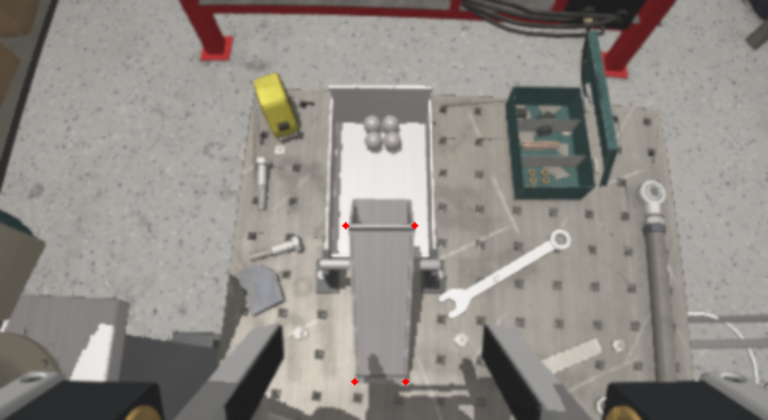

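All four balls are in the tray, around (381,132), and the canister rests on the ledge as modelled. Now regrasp it near the mouth.

```bash
python3 -m crank '[{"ax":0,"ay":-0.13,"az":0,"x":1.75,"y":-0.02,"z":0.9,"fingers":9.4},{"ax":0,"ay":-0.26,"az":0,"x":3.5,"y":-0.04,"z":1.8,"fingers":9.4},{"ax":0,"ay":-0.4,"az":0,"x":5.3,"y":-0.06,"z":2.7,"fingers":9.4},{"ax":0,"ay":-0.53,"az":0,"x":7,"y":-0.08,"z":3.5,"fingers":9.4},{"ax":0,"ay":-0.66,"az":0,"x":8.8,"y":-0.1,"z":4.4,"fingers":9.4},{"ax":0,"ay":-0.8,"az":0,"x":10.5,"y":-0.12,"z":5.3,"fingers":9.4},{"ax":0,"ay":-0.93,"az":0,"x":12.3,"y":-0.14,"z":6.2,"fingers":9.4},{"ax":0,"ay":-1.06,"az":0,"x":14,"y":-0.16,"z":7.1,"fingers":9.4},{"ax":0,"ay":-1.191,"az":0,"x":15.76,"y":-0.17,"z":7.96,"fingers":9.4},{"ax":0,"ay":-1.191,"az":0,"x":15.76,"y":-0.17,"z":7.96,"fingers":9.4},{"ax":0,"ay":-1.191,"az":0,"x":15.76,"y":-0.17,"z":7.96,"fingers":9.4},{"ax":0,"ay":-1.191,"az":0,"x":15.76,"y":-0.17,"z":7.96,"fingers":9.4}]'
python3 -m crank '[{"ax":0,"ay":0,"az":0,"x":3.6,"y":0,"z":4,"fingers":9.4},{"ax":0,"ay":0,"az":0,"x":7.2,"y":0,"z":8.1,"fingers":9.4},{"ax":0,"ay":0,"az":0,"x":7.2,"y":0,"z":8.1,"fingers":9.4},{"ax":0,"ay":0,"az":0,"x":7.2,"y":0,"z":8.1,"fingers":9.4}]'
python3 - <<'E'
from h import *
print(rel([495,190.2,132],tool(np.pi/2+.72)))
E
```

```text
time_s: 20.1
ee_pos: [491.0, 266.9, 330.3]
eef_rot: [1.763, 1.834, -0.664]
ft_force: [-1.0, 0.2, 0.2]
width: 1.001
finger_force: 0.0
time_s: 20.5
ee_pos: [491.0, 266.8, 223.0]
eef_rot: [1.763, 1.832, -0.665]
ft_force: [0.5, -1.1, 0.8]
width: 0.999
finger_force: 0.0
(array([ 0.24,  0.11, 11.9 ]), array([-0.002,  0.   , -0.001]))
```

```bash
python3 -m crank '[{"ax":0,"ay":0,"az":0,"x":0.24,"y":0.11,"z":3,"fingers":9.4},{"ax":0,"ay":0,"az":0,"x":0.24,"y":0.11,"z":6,"fingers":9.4},{"ax":0,"ay":0,"az":0,"x":0.24,"y":0.11,"z":9,"fingers":9.4},{"ax":0,"ay":0,"az":0,"x":0.24,"y":0.11,"z":11,"fingers":9.4},{"ax":0,"ay":0,"az":0,"x":0.24,"y":0.11,"z":11.9,"fingers":9.4},{"ax":0,"ay":0,"az":0,"x":0.24,"y":0.11,"z":11.9,"fingers":9.4},{"ax":0,"ay":0,"az":0,"x":0.24,"y":0.11,"z":11.9,"fingers":7},{"ax":0,"ay":0,"az":0,"x":0.24,"y":0.11,"z":11.9,"fingers":6},{"ax":0,"ay":0,"az":0,"x":0.24,"y":0.11,"z":11.9,"fingers":5},{"ax":0,"ay":0,"az":0,"x":0.24,"y":0.11,"z":11.9,"fingers":5},{"ax":0,"ay":0,"az":0,"x":0.24,"y":0.11,"z":11.9,"fingers":5},{"ax":0,"ay":0,"az":0,"x":0.24,"y":0.11,"z":11.9,"fingers":5}]'
python3 - <<'E'
from h import *
o=get_obs();p=o['ee_pos']-L;print(p@EY,p[2])
# tool-held canister: actual tilt ~.73; tool tilt .72 -> same in-tool offset; end tool tilt -.01
E=np.array([-84,0.]);v=np.array([p@EY,p[2]])-E
rot=lambda v,d:np.array([v[0]*np.cos(d)-v[1]*np.sin(d),v[0]*np.sin(d)+v[1]*np.cos(d)])
pts=[]
for k in range(1,15):
    d=.72*k/14; q=E+rot(v,d)+[0,1.0*min(1,k/3)]; pts.append((*q,np.pi/2+.72-d))
seq((p@EY,p[2]),np.pi/2+.72,pts); print(pts[-1])
E
```

```text
time_s: 21.7
ee_pos: [495.2, 192.6, 131.2]
eef_rot: [1.762, 1.835, -0.662]
ft_force: [0.2, 1.2, 0.8]
width: 0.616
finger_force: 30.0
-5.2152559371270595 131.19375190915255
[-0.79  0.    0.14] [0.    0.051 0.   ]
[-1.58  0.    0.31] [0.    0.103 0.   ]
[-2.35 -0.    0.52] [0.    0.154 0.   ]
[-3.08  0.    0.8 ] [0.    0.206 0.   ]
[-3.81  0.    1.11] [ 0.     0.257 -0.   ]
[-4.51  0.    1.46] [0.    0.309 0.   ]
[-5.2  -0.    1.85] [0.   0.36 0.  ]
[-5.86  0.    2.27] [0.    0.411 0.   ]
[-6.5   0.    2.73] [0.    0.463 0.   ]
[-7.12  0.    3.21] [-0.     0.514  0.   ]
[-7.71  0.    3.73] [-0.     0.566  0.   ]
[-8.28 -0.    4.28] [0.    0.617 0.   ]
[-8.81  0.    4.86] [0.    0.669 0.   ]
[-9.32 -0.    5.46] [0.   0.72 0.  ]
(np.float64(-111.27632711195639), np.float64(151.58166693304406), 1.5707963267948963)
```

```bash
python3 -m crank '[{"ax":0,"ay":0.051,"az":0,"x":-0.79,"y":0,"z":0.14,"fingers":5},{"ax":0,"ay":0.103,"az":0,"x":-1.58,"y":0,"z":0.31,"fingers":5},{"ax":0,"ay":0.154,"az":0,"x":-2.35,"y":0,"z":0.52,"fingers":5},{"ax":0,"ay":0.206,"az":0,"x":-3.08,"y":0,"z":0.8,"fingers":5},{"ax":0,"ay":0.257,"az":0,"x":-3.81,"y":0,"z":1.11,"fingers":5},{"ax":0,"ay":0.309,"az":0,"x":-4.51,"y":0,"z":1.46,"fingers":5},{"ax":0,"ay":0.36,"az":0,"x":-5.2,"y":0,"z":1.85,"fingers":5},{"ax":0,"ay":0.411,"az":0,"x":-5.86,"y":0,"z":2.27,"fingers":5},{"ax":0,"ay":0.463,"az":0,"x":-6.5,"y":0,"z":2.73,"fingers":5},{"ax":0,"ay":0.514,"az":0,"x":-7.12,"y":0,"z":3.21,"fingers":5},{"ax":0,"ay":0.566,"az":0,"x":-7.71,"y":0,"z":3.73,"fingers":5},{"ax":0,"ay":0.617,"az":0,"x":-8.28,"y":0,"z":4.28,"fingers":5},{"ax":0,"ay":0.669,"az":0,"x":-8.81,"y":0,"z":4.86,"fingers":5},{"ax":0,"ay":0.72,"az":0,"x":-9.32,"y":0,"z":5.46,"fingers":5},{"ax":0,"ay":0.72,"az":0,"x":-9.32,"y":0,"z":5.46,"fingers":5},{"ax":0,"ay":0.72,"az":0,"x":-9.32,"y":0,"z":5.46,"fingers":5}]'
python3 -m crank '[{"ax":0,"ay":0,"az":0,"x":0,"y":0,"z":0.05,"fingers":5},{"ax":0,"ay":0,"az":0,"x":0,"y":0,"z":0.1,"fingers":5},{"ax":0,"ay":0,"az":0,"x":0,"y":0,"z":0.1,"fingers":5}]'
```

```text
time_s: 23.3
ee_pos: [499.4, 85.2, 152.3]
eef_rot: [2.178, 2.264, 0.001]
ft_force: [-0.9, -1.0, 6.8]
width: 0.616
finger_force: 30.0
time_s: 23.6
ee_pos: [499.4, 85.5, 152.4]
eef_rot: [2.175, 2.265, -0.0]
ft_force: [-1.8, -1.5, 12.3]
width: 0.617
finger_force: 30.0
```

```bash
python3 -m crank '[{"ax":0,"ay":0,"az":0,"x":0,"y":0,"z":-0.05,"fingers":6.1},{"ax":0,"ay":0,"az":0,"x":0,"y":0,"z":-0.05,"fingers":6.5},{"ax":0,"ay":0,"az":0,"x":0,"y":0,"z":-0.05,"fingers":7.5},{"ax":0,"ay":0,"az":0,"x":0,"y":0,"z":-0.05,"fingers":9.4},{"ax":0,"ay":0,"az":0,"x":0,"y":0,"z":-0.05,"fingers":9.4},{"ax":0,"ay":0,"az":0,"x":0,"y":0,"z":-3,"fingers":9.4},{"ax":0,"ay":0,"az":0,"x":0,"y":0,"z":-8,"fingers":9.4},{"ax":0,"ay":0,"az":0,"x":0,"y":0,"z":-13,"fingers":9.4},{"ax":0,"ay":0,"az":0,"x":0,"y":0,"z":-18,"fingers":9.4},{"ax":0,"ay":0,"az":0,"x":0,"y":0,"z":-18,"fingers":9.4}]'
python3 -m crank '[{"ax":0,"ay":0,"az":0,"x":-27,"y":9,"z":0,"fingers":9.4},{"ax":0,"ay":0,"az":0,"x":-27,"y":9,"z":0,"fingers":9.4},{"ax":0,"ay":0,"az":0,"x":-27,"y":9,"z":0,"fingers":9.4},{"ax":0,"ay":0,"az":0,"x":-27,"y":9,"z":0,"fingers":9.4},{"ax":0,"ay":0,"az":0,"x":-27,"y":9,"z":0,"fingers":9.4},{"ax":0,"ay":0,"az":0,"x":-27,"y":9,"z":0,"fingers":9.4},{"ax":0,"ay":0,"az":0,"x":-27,"y":9,"z":0,"fingers":9.4},{"ax":0,"ay":0,"az":0,"x":-27,"y":9,"z":0,"fingers":9.4},{"ax":0,"ay":0,"az":0,"x":-27,"y":9,"z":0,"fingers":9.4}]'
python3 - <<'E'
from h import *
o=get_obs();ci=camera_info('wrist');im=camera('wrist')[:,:,::-1].copy()
print(o['ee_pos'],o['joint_positions'])
np.savez('v1.npz',im=im,T=ci['world_from_camera'])
cv2.imwrite('pics/v1.png',cv2.resize(im[40:330,150:420],None,fx=2.06,fy=2.06,interpolation=cv2.INTER_CUBIC))
E
```

```text
time_s: 24.6
ee_pos: [502.8, 86.3, 337.6]
eef_rot: [2.17, 2.259, 0.017]
ft_force: [0.9, 0.3, -0.3]
width: 1.0
finger_force: 0.0
time_s: 25.5
ee_pos: [599.7, -178.8, 329.8]
eef_rot: [-2.174, -2.265, -0.002]
ft_force: [1.0, 0.6, -0.6]
width: 1.0
finger_force: 0.0
[ 599.6771563  -178.80564042  329.80375577] [-4.01923381e-01  3.19277190e-01  1.16206326e+00  1.65604682e-03
  1.66189131e+00 -4.42691034e-01]
```

View pics/v1.png

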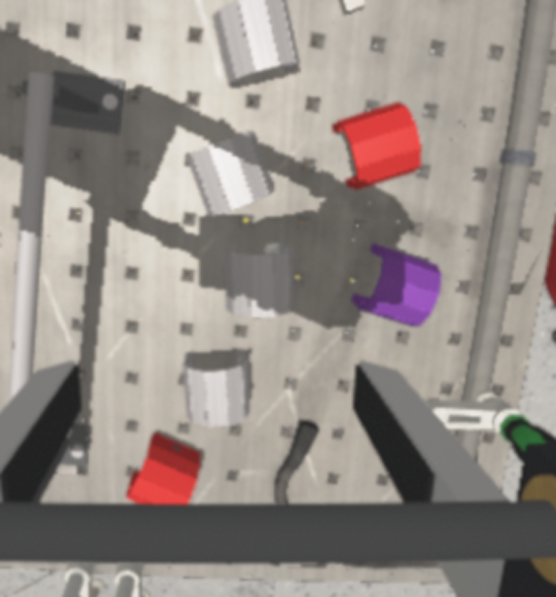

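Straps appear at crop pixels (257,42), (232,175), (263,278) and (218,390), yawed about 17°, 24°, 4° and 7°; the bar runs (40,75)–(20,390). I'll refine by fitting the model outline to image gradients.

```bash
cat > fit.py <<'E'
from h import *
from scipy.optimize import differential_evolution
th=np.linspace(0,np.pi,15)
prof=np.array([[-28,0],[28,0]]+[[28*np.cos(t),28+28*np.sin(t)] for t in th])
MOD=np.array([[x,y,z] for y in(-26,26) for x,z in prof])
def grad(im):
    g=cv2.GaussianBlur(im,(0,0),.8).astype(np.float32)
    m=np.max([np.hypot(cv2.Sobel(g[:,:,c],cv2.CV_32F,1,0),cv2.Sobel(g[:,:,c],cv2.CV_32F,0,1)) for c in range(3)],0)
    return np.minimum(m,150)
def fit(G,ci,p0,w=(14,14,.2)):
    def f(p):
        c,s=np.cos(p[2]),np.sin(p[2]); P=MOD@np.array([[c,s,0],[-s,c,0],[0,0,1]])+[p[0],p[1],0]
        h=cv2.convexHull(proj(ci,P).astype(np.float32))[:,0]
        q=np.concatenate([np.linspace(h[i-1],h[i],12)[1:] if np.linalg.norm(h[i]-h[i-1])>6 else h[i:i+1] for i in range(len(h))])
        # weight by length
        d=[np.linalg.norm(h[i]-h[i-1])/ (11 if np.linalg.norm(h[i]-h[i-1])>6 else 1) for i in range(len(h)) for _ in range(11 if np.linalg.norm(h[i]-h[i-1])>6 else 1)]
        v=cv2.remap(G,q[:,0].astype(np.float32).reshape(1,-1),q[:,1].astype(np.float32).reshape(1,-1),cv2.INTER_LINEAR)[0]
        return -np.average(v,weights=d)
    r=differential_evolution(f,[(a-b,a+b) for a,b in zip(p0,w)],seed=1,maxiter=60,popsize=12)
    return r.x,-r.fun
E
python3 - <<'E'
from fit import *
d=np.load('v1.npz');ci=dict(camera_info('wrist'));ci['world_from_camera']=d['T'];G=grad(d['im'])
S=[(621.8,-11,.3),(604,-112.2,.42),(633.5,-199.3,.07),(601.8,-297.9,.12)]
ct=camera_info('top');Gt=grad(camera('top')[:,:,::-1].copy())
for s in S:
    a,b=fit(G,ci,s); c,e=fit(Gt,ct,s); print(s,'W',a.round(2),round(b),'T',c.round(2),round(e))
q=lambda u,v,z:at(ci,150+u/2.06-.26,40+v/2.06-.26,z).round(1)
for u,v in((40,80),(35,160),(28,260),(21,380)):print('bar',q(u,v,132))
print('post',q(60,72,138),q(78,440,138))
E
```

```text
(621.8, -11, 0.3) W [ 6.2484e+02 -1.0230e+01  2.8000e-01] 119 T [ 6.2482e+02 -9.9000e+00  3.6000e-01] 129
(604, -112.2, 0.42) W [ 6.0561e+02 -1.1343e+02  4.0000e-01] 117 T [ 6.0413e+02 -1.1271e+02  3.6000e-01] 131
(633.5, -199.3, 0.07) W [ 6.3632e+02 -1.9931e+02  3.0000e-02] 55 T [ 6.2235e+02 -2.1326e+02  2.3000e-01] 96
(601.8, -297.9, 0.12) W [ 6.0731e+02 -3.0034e+02  1.0000e-01] 118 T [ 5.8875e+02 -2.8390e+02  2.3000e-01] 99
bar [484.9 -58.  132. ]
bar [ 480.4 -106.8  132. ]
bar [ 473.3 -171.9  132. ]
bar [ 464.3 -258.1  132. ]
post [499.2 -53.8 138. ] [ 505.2 -300.   138. ]
```

```bash
cat >> h.py <<'E'
def dn(a): return (R.from_euler('z',a)*R.from_rotvec([2.22144,2.22144,0])).as_rotvec()
def go(x,y,z,a,*zs):
    s,t=rel([x,y,z],dn(a)); print('xyz',s,'turn',t,'force',get_obs()['ft_force'].round(1))
PL=[(479.4,-111.6),(472.2,-181.2),(465,-250.8),(457.8,-320.4)]
E
python3 -c "
from h import *
go(624.8,-10,110,.3)"
```

```text
xyz [16.7   3.19 22.07] turn [ 0.    -0.001 -0.258] force [ 0.3  0.5 -0.8]
```

```bash
python3 -m crank '[{"ax":0,"ay":0,"az":-0.13,"x":8,"y":1.6,"z":4,"fingers":7.8},{"ax":0,"ay":0,"az":-0.258,"x":16.7,"y":3.19,"z":10,"fingers":7.8},{"ax":0,"ay":0,"az":-0.258,"x":16.7,"y":3.19,"z":14,"fingers":7.8},{"ax":0,"ay":0,"az":-0.258,"x":16.7,"y":3.19,"z":18,"fingers":7.8},{"ax":0,"ay":0,"az":-0.258,"x":16.7,"y":3.19,"z":22,"fingers":7.8},{"ax":0,"ay":0,"az":-0.258,"x":16.7,"y":3.19,"z":22,"fingers":7.8},{"ax":0,"ay":0,"az":-0.258,"x":16.7,"y":3.19,"z":22,"fingers":7.8},{"ax":0,"ay":0,"az":-0.258,"x":16.7,"y":3.19,"z":22,"fingers":7.8}]'
python3 - <<'E'
from h import *
go(624.8,-10,15,.29)
from fit import *
ct=camera_info('top');Gt=grad(camera('top')[:,:,::-1].copy())
for s in [(605.6,-113.4,.4),(636,-199.3,.05),(607,-300,.1)]:
    c,e=fit(Gt,ct,s,(25,25,.3)); print('T',c.round(2),round(e))
E
```

```text
time_s: 26.4
ee_pos: [625.3, -11.0, 111.1]
eef_rot: [-1.864, -2.528, -0.001]
ft_force: [-0.2, -0.5, 1.0]
width: 0.828
finger_force: 0.0
xyz [ 0.1  -0.03  9.61] turn [ 0.    -0.001  0.01 ] force [-0.2 -0.5  1. ]
T [ 6.2151e+02 -8.9550e+01  3.7000e-01] 128
T [ 6.3597e+02 -1.9854e+02  2.0000e-02] 130
T [ 6.0132e+02 -2.9956e+02  8.0000e-02] 126
```

```bash
python3 -m crank '[{"ax":0,"ay":0,"az":0.01,"x":0.1,"y":-0.03,"z":3,"fingers":7.8},{"ax":0,"ay":0,"az":0.01,"x":0.1,"y":-0.03,"z":6,"fingers":7.8},{"ax":0,"ay":0,"az":0.01,"x":0.1,"y":-0.03,"z":8.5,"fingers":7.8},{"ax":0,"ay":0,"az":0.01,"x":0.1,"y":-0.03,"z":9.6,"fingers":7.8},{"ax":0,"ay":0,"az":0.01,"x":0.1,"y":-0.03,"z":9.6,"fingers":7.8},{"ax":0,"ay":0,"az":0.01,"x":0.1,"y":-0.03,"z":9.6,"fingers":6},{"ax":0,"ay":0,"az":0.01,"x":0.1,"y":-0.03,"z":9.6,"fingers":5},{"ax":0,"ay":0,"az":0.01,"x":0.1,"y":-0.03,"z":9.6,"fingers":5},{"ax":0,"ay":0,"az":0.01,"x":0.1,"y":-0.03,"z":9.6,"fingers":5},{"ax":0,"ay":0,"az":0.01,"x":0.1,"y":-0.03,"z":9.6,"fingers":5}]'
python3 -m crank '[{"ax":0,"ay":0,"az":0,"x":0,"y":0,"z":-5,"fingers":5},{"ax":0,"ay":0,"az":0,"x":0,"y":0,"z":-10,"fingers":5},{"ax":0,"ay":0,"az":0,"x":0,"y":0,"z":-15,"fingers":5},{"ax":0,"ay":0,"az":0,"x":0,"y":0,"z":-19,"fingers":5},{"ax":0,"ay":0,"az":0,"x":0,"y":0,"z":-19,"fingers":5}]'
python3 -c "
from h import *
go(*PL[0],200,-.103)"
```

```text
time_s: 27.45
ee_pos: [625.5, -11.0, 15.9]
eef_rot: [1.878, 2.516, 0.002]
ft_force: [-1.9, -1.3, 6.1]
width: 0.608
finger_force: 30.0
time_s: 27.95
ee_pos: [628.7, -11.2, 211.6]
eef_rot: [1.873, 2.508, 0.012]
ft_force: [0.5, 0.3, -0.7]
width: 0.608
finger_force: 30.0
xyz [ -5.38 -17.18   0.96] turn [0.014 0.002 0.391] force [ 0.5  0.3 -0.7]
```

```bash
python3 -m crank '[{"ax":0,"ay":0,"az":0.1,"x":-1.3,"y":-4.3,"z":0.5,"fingers":5},{"ax":0,"ay":0,"az":0.2,"x":-2.7,"y":-8.6,"z":0.9,"fingers":5},{"ax":0,"ay":0,"az":0.3,"x":-4,"y":-12.9,"z":0.9,"fingers":5},{"ax":0,"ay":0,"az":0.391,"x":-5.38,"y":-17.2,"z":0.9,"fingers":5},{"ax":0,"ay":0,"az":0.391,"x":-5.38,"y":-17.2,"z":0.9,"fingers":5},{"ax":0,"ay":0,"az":0.391,"x":-5.38,"y":-17.2,"z":0.9,"fingers":5},{"ax":0,"ay":0,"az":0.391,"x":-5.38,"y":-17.2,"z":0.9,"fingers":5}]'
python3 - <<'E'
from fit import *
go(*PL[0],104,-.103)
ct=camera_info('top');Gt=grad(camera('top')[:,:,::-1].copy())
for s in [(605.6,-113.4,.4),(636,-199.3,.05),(607,-300,.1)]:
    c,e=fit(Gt,ct,s,(40,40,.4)); print('T',c.round(2),round(e))
E
```

```text
time_s: 28.65
ee_pos: [475.9, -111.0, 194.8]
eef_rot: [-2.331, -2.104, -0.002]
ft_force: [0.5, 0.2, -0.9]
width: 0.604
finger_force: 30.0
xyz [-0.04  0.35  9.08] turn [ 0.    -0.002  0.001] force [ 0.5  0.2 -0.9]
T [ 596.13 -139.78    0.  ] 124
T [ 5.9879e+02 -1.6458e+02 -4.0000e-02] 122
T [ 6.0141e+02 -2.9939e+02  9.0000e-02] 126
```

```bash
python3 -m crank '[{"ax":0,"ay":0,"az":0,"x":0,"y":0.35,"z":1,"fingers":5},{"ax":0,"ay":0,"az":0,"x":0,"y":0.35,"z":3,"fingers":5},{"ax":0,"ay":0,"az":0,"x":0,"y":0.35,"z":5,"fingers":5},{"ax":0,"ay":0,"az":0,"x":0,"y":0.35,"z":7,"fingers":5},{"ax":0,"ay":0,"az":0,"x":0,"y":0.35,"z":8.3,"fingers":5},{"ax":0,"ay":0,"az":0,"x":0,"y":0.35,"z":9,"fingers":5},{"ax":0,"ay":0,"az":0,"x":0,"y":0.35,"z":9,"fingers":5}]'
python3 -c "
from h import *
go(*PL[0],104,-.103)"
```

```text
time_s: 29.4
ee_pos: [478.8, -111.0, 104.0]
eef_rot: [-2.33, -2.104, -0.0]
ft_force: [0.6, 0.4, -1.9]
width: 0.606
finger_force: 30.0
xyz [-0.05  0.07  0.  ] turn [-0.002 -0.002  0.001] force [ 0.6  0.4 -1.9]
```

```bash
python3 -m crank '[{"ax":0,"ay":0,"az":0,"x":0,"y":0.05,"z":0.15,"fingers":5},{"ax":0,"ay":0,"az":0,"x":0,"y":0.05,"z":0.25,"fingers":5},{"ax":0,"ay":0,"az":0,"x":0,"y":0.05,"z":0.25,"fingers":5}]'
python3 -m crank '[{"ax":0,"ay":0,"az":0,"x":0,"y":0,"z":0,"fingers":6},{"ax":0,"ay":0,"az":0,"x":0,"y":0,"z":0,"fingers":6.5},{"ax":0,"ay":0,"az":0,"x":0,"y":0,"z":0,"fingers":8},{"ax":0,"ay":0,"az":0,"x":0,"y":0,"z":0,"fingers":8},{"ax":0,"ay":0,"az":0,"x":0,"y":0,"z":-4,"fingers":8},{"ax":0,"ay":0,"az":0,"x":0,"y":0,"z":-9,"fingers":8},{"ax":0,"ay":0,"az":0,"x":0,"y":0,"z":-14,"fingers":8},{"ax":0,"ay":0,"az":0,"x":0,"y":0,"z":-19,"fingers":8},{"ax":0,"ay":0,"az":0,"x":0,"y":0,"z":-23,"fingers":8},{"ax":0,"ay":0,"az":0,"x":0,"y":0,"z":-23,"fingers":8}]'
python3 -c "
from h import *
go(600,-179,330,.04)"
```

```text
time_s: 29.7
ee_pos: [479.6, -111.7, 103.0]
eef_rot: [2.333, 2.104, 0.002]
ft_force: [0.4, 0.2, -1.6]
width: 0.607
finger_force: 30.0
time_s: 30.7
ee_pos: [481.7, -112.9, 338.9]
eef_rot: [2.325, 2.097, 0.01]
ft_force: [-0.7, 0.5, 0.4]
width: 0.851
finger_force: 0.0
xyz [-5.36 12.43  1.05] turn [ 0.012  0.003 -0.143] force [-0.7  0.5  0.4]
```

```bash
python3 -m crank '[{"ax":0,"ay":0,"az":-0.14,"x":-5.4,"y":12.4,"z":0.9,"fingers":8},{"ax":0,"ay":0,"az":-0.14,"x":-5.4,"y":12.4,"z":0.9,"fingers":8},{"ax":0,"ay":0,"az":-0.14,"x":-5.4,"y":12.4,"z":0.9,"fingers":8},{"ax":0,"ay":0,"az":-0.14,"x":-5.4,"y":12.4,"z":0.9,"fingers":8},{"ax":0,"ay":0,"az":-0.14,"x":-5.4,"y":12.4,"z":0.9,"fingers":8}]'
cat > look.py <<'E'
from fit import *
ci=camera_info('wrist');im=camera('wrist')[:,:,::-1].copy();G=grad(im);np.savez('v2.npz',im=im,T=ci['world_from_camera'])
for s in [(605.6,-113.4,.4),(636,-199.3,.03),(605,-300,.1)]:
    for w in((12,12,.15),(45,45,.4)): c,e=fit(G,ci,s,w); print(w[0],c.round(2),round(e))
# hung strap: model shifted up 87
import fit as F
m=F.MOD.copy()
for i,p in enumerate(PL):
    F.MOD=m+[0,0,87]; c,e=fit(G,ci,(*p,-.1),(15,15,.2)); print('hung',i,c.round(2),round(e))
E
python3 look.py; python3 -c "
from h import *
go(605.6,-113.4,110,.4)"
```

```text
time_s: 31.2
ee_pos: [596.6, -178.4, 321.3]
eef_rot: [-2.177, -2.258, 0.001]
ft_force: [-0.6, 0.1, -0.3]
width: 0.85
finger_force: 0.0
12 [ 6.0555e+02 -1.1335e+02  3.9000e-01] 113
45 [ 6.0562e+02 -1.1348e+02  3.9000e-01] 113
12 [ 6.3750e+02 -1.9938e+02 -1.0000e-02] 55
45 [ 5.9971e+02 -1.7550e+02  3.0000e-02] 97
12 [ 6.0731e+02 -3.0004e+02  8.0000e-02] 120
45 [ 6.0712e+02 -2.9997e+02  6.0000e-02] 121
hung 0 [ 4.7643e+02 -1.0356e+02 -7.0000e-02] 80
hung 1 [ 4.8716e+02 -1.7405e+02 -1.3000e-01] 84
hung 2 [ 4.800e+02 -2.658e+02 -7.000e-02] 79
hung 3 [ 4.7260e+02 -3.0545e+02 -3.0000e-01] 77
xyz [ 6.36  1.25 21.25] turn [-0.002 -0.003 -0.363] force [ 0.2  0.1 -0.2]
```

```bash
python3 -m crank '[{"ax":0,"ay":0,"az":-0.15,"x":2.5,"y":0.5,"z":4,"fingers":7.8},{"ax":0,"ay":0,"az":-0.29,"x":5,"y":1,"z":8,"fingers":7.8},{"ax":0,"ay":0,"az":-0.355,"x":6.36,"y":1.25,"z":13,"fingers":7.8},{"ax":0,"ay":0,"az":-0.355,"x":6.36,"y":1.25,"z":18,"fingers":7.8},{"ax":0,"ay":0,"az":-0.355,"x":6.36,"y":1.25,"z":21,"fingers":7.8},{"ax":0,"ay":0,"az":-0.355,"x":6.36,"y":1.25,"z":21,"fingers":7.8},{"ax":0,"ay":0,"az":-0.355,"x":6.36,"y":1.25,"z":24,"fingers":7.8},{"ax":0,"ay":0,"az":-0.355,"x":6.36,"y":1.25,"z":27,"fingers":7.8},{"ax":0,"ay":0,"az":-0.355,"x":6.36,"y":1.25,"z":29.5,"fingers":7.8},{"ax":0,"ay":0,"az":-0.355,"x":6.36,"y":1.25,"z":30.7,"fingers":7.8},{"ax":0,"ay":0,"az":-0.355,"x":6.36,"y":1.25,"z":30.7,"fingers":7.8},{"ax":0,"ay":0,"az":-0.355,"x":6.36,"y":1.25,"z":30.7,"fingers":6},{"ax":0,"ay":0,"az":-0.355,"x":6.36,"y":1.25,"z":30.7,"fingers":5},{"ax":0,"ay":0,"az":-0.355,"x":6.36,"y":1.25,"z":30.7,"fingers":5},{"ax":0,"ay":0,"az":-0.355,"x":6.36,"y":1.25,"z":30.7,"fingers":5},{"ax":0,"ay":0,"az":-0.355,"x":6.36,"y":1.25,"z":30.7,"fingers":5}]'
python3 -m crank '[{"ax":0,"ay":0,"az":0,"x":0,"y":0,"z":-5,"fingers":5},{"ax":0,"ay":0,"az":0,"x":0,"y":0,"z":-10,"fingers":5},{"ax":0,"ay":0,"az":0,"x":0,"y":0,"z":-15,"fingers":5},{"ax":0,"ay":0,"az":0,"x":0,"y":0,"z":-19,"fingers":5},{"ax":0,"ay":0,"az":0,"x":0,"y":0,"z":-19,"fingers":5},{"ax":0,"ay":0,"az":0,"x":0,"y":0,"z":-19,"fingers":5}]'
python3 -c "
from h import *
go(*PL[1],200,-.103)"
```

```text
time_s: 32.85
ee_pos: [608.1, -114.4, 18.3]
eef_rot: [1.745, 2.61, 0.003]
ft_force: [-1.0, -0.4, 7.1]
width: 0.607
finger_force: 30.0
time_s: 33.45
ee_pos: [607.1, -114.2, 207.4]
eef_rot: [1.746, 2.611, 0.002]
ft_force: [-0.1, -0.1, -1.6]
width: 0.605
finger_force: 30.0
xyz [ -1.04 -15.03   0.71] turn [ 0.002 -0.     0.495] force [-0.1 -0.1 -1.6]
```

```bash
python3 -m crank '[{"ax":0,"ay":0,"az":0.12,"x":-0.26,"y":-3.8,"z":0.3,"fingers":5},{"ax":0,"ay":0,"az":0.24,"x":-0.5,"y":-7.5,"z":0.3,"fingers":5},{"ax":0,"ay":0,"az":0.37,"x":-0.8,"y":-11.3,"z":0.3,"fingers":5},{"ax":0,"ay":0,"az":0.495,"x":-1.04,"y":-15.03,"z":0.3,"fingers":5},{"ax":0,"ay":0,"az":0.495,"x":-1.04,"y":-15.03,"z":0.3,"fingers":5},{"ax":0,"ay":0,"az":0.495,"x":-1.04,"y":-15.03,"z":0.3,"fingers":5},{"ax":0,"ay":0,"az":0.495,"x":-1.04,"y":-15.03,"z":0.3,"fingers":5},{"ax":0,"ay":0,"az":0.495,"x":-1.04,"y":-15.03,"z":0.3,"fingers":5},{"ax":0,"ay":0,"az":0.495,"x":-1.04,"y":-15.03,"z":0.3,"fingers":5}]'
python3 -c "
from h import *
go(*PL[1],105.5,-.103)"
```

```text
time_s: 34.35
ee_pos: [472.8, -180.8, 203.1]
eef_rot: [-2.33, -2.105, -0.001]
ft_force: [0.1, 0.3, -1.5]
width: 0.607
finger_force: 30.0
xyz [-0.06 -0.05  9.76] turn [-0.001 -0.001  0.001] force [ 0.1  0.3 -1.5]
```

Accurate; lower, release, rise, and head for strap 2.

```bash
python3 -m crank '[{"ax":0,"ay":0,"az":0,"x":0,"y":0,"z":2,"fingers":5},{"ax":0,"ay":0,"az":0,"x":0,"y":0,"z":4,"fingers":5},{"ax":0,"ay":0,"az":0,"x":0,"y":0,"z":6,"fingers":5},{"ax":0,"ay":0,"az":0,"x":0,"y":0,"z":8,"fingers":5},{"ax":0,"ay":0,"az":0,"x":0,"y":0,"z":9.2,"fingers":5},{"ax":0,"ay":0,"az":0,"x":0,"y":0,"z":9.7,"fingers":5},{"ax":0,"ay":0,"az":0,"x":0,"y":0,"z":9.7,"fingers":5}]'
python3 -m crank '[{"ax":0,"ay":0,"az":0,"x":0,"y":0,"z":0,"fingers":6},{"ax":0,"ay":0,"az":0,"x":0,"y":0,"z":0,"fingers":6.5},{"ax":0,"ay":0,"az":0,"x":0,"y":0,"z":0,"fingers":8},{"ax":0,"ay":0,"az":0,"x":0,"y":0,"z":0,"fingers":8},{"ax":0,"ay":0,"az":0,"x":0,"y":0,"z":-4,"fingers":8},{"ax":0,"ay":0,"az":0,"x":0,"y":0,"z":-9,"fingers":8},{"ax":0,"ay":0,"az":0,"x":0,"y":0,"z":-14,"fingers":8},{"ax":0,"ay":0,"az":0,"x":0,"y":0,"z":-14,"fingers":8},{"ax":0,"ay":0,"az":0,"x":0,"y":0,"z":-14,"fingers":8}]'
python3 - <<'E'
from fit import *
ct=camera_info('top');Gt=grad(camera('top')[:,:,::-1].copy());ci=camera_info('wrist');G=grad(camera('wrist')[:,:,::-1].copy())
for s in [(636,-199.3,.03),(605,-300,.1)]:
  for g,k in((Gt,ct),(G,ci)):
    for w in((12,12,.15),(40,40,.4)): c,e=fit(g,k,s,w); print(w[0],c.round(2),round(e))
go(636,-199,110,.02)
E
```

```text
time_s: 35.05
ee_pos: [472.4, -181.0, 106.4]
eef_rot: [-2.331, -2.104, -0.001]
ft_force: [-0.2, 0.2, -1.8]
width: 0.608
finger_force: 30.0
time_s: 35.95
ee_pos: [472.7, -181.6, 248.0]
eef_rot: [2.331, 2.102, 0.003]
ft_force: [0.3, 0.7, -0.3]
width: 0.85
finger_force: 0.0
12 [ 6.4320e+02 -1.9895e+02  3.0000e-02] 116
40 [ 6.4327e+02 -1.9831e+02  1.0000e-02] 116
12 [ 6.3672e+02 -2.0005e+02  1.0000e-02] 72
40 [ 6.3644e+02 -1.9993e+02 -1.0000e-02] 72
12 [ 6.0788e+02 -2.9811e+02  6.0000e-02] 120
40 [ 5.8754e+02 -3.3335e+02 -1.7000e-01] 116
12 [ 6.0677e+02 -3.0188e+02  2.5000e-01] 76
40 [ 5.8341e+02 -3.0261e+02  1.3000e-01] 91
xyz [-0.14 16.61 13.5 ] turn [-0.002 -0.002 -0.123] force [0.1 0.3 0.1]
```

```bash
python3 -m crank '[{"ax":0,"ay":0,"az":-0.06,"x":-0.1,"y":4.5,"z":0,"fingers":7.8},{"ax":0,"ay":0,"az":-0.123,"x":-0.2,"y":9,"z":2,"fingers":7.8},{"ax":0,"ay":0,"az":-0.123,"x":-0.2,"y":13.5,"z":4,"fingers":7.8},{"ax":0,"ay":0,"az":-0.123,"x":-0.2,"y":16.6,"z":7,"fingers":7.8},{"ax":0,"ay":0,"az":-0.123,"x":-0.2,"y":16.6,"z":10,"fingers":7.8},{"ax":0,"ay":0,"az":-0.123,"x":-0.2,"y":16.6,"z":13.5,"fingers":7.8},{"ax":0,"ay":0,"az":-0.123,"x":-0.2,"y":16.6,"z":13.5,"fingers":7.8},{"ax":0,"ay":0,"az":-0.123,"x":-0.2,"y":16.6,"z":16.5,"fingers":7.8},{"ax":0,"ay":0,"az":-0.123,"x":-0.2,"y":16.6,"z":19.5,"fingers":7.8},{"ax":0,"ay":0,"az":-0.123,"x":-0.2,"y":16.6,"z":22,"fingers":7.8},{"ax":0,"ay":0,"az":-0.123,"x":-0.2,"y":16.6,"z":23,"fingers":7.8},{"ax":0,"ay":0,"az":-0.123,"x":-0.2,"y":16.6,"z":23,"fingers":7.8},{"ax":0,"ay":0,"az":-0.123,"x":-0.2,"y":16.6,"z":23,"fingers":6},{"ax":0,"ay":0,"az":-0.123,"x":-0.2,"y":16.6,"z":23,"fingers":5},{"ax":0,"ay":0,"az":-0.123,"x":-0.2,"y":16.6,"z":23,"fingers":5},{"ax":0,"ay":0,"az":-0.123,"x":-0.2,"y":16.6,"z":23,"fingers":5},{"ax":0,"ay":0,"az":-0.123,"x":-0.2,"y":16.6,"z":23,"fingers":5}]'
python3 -m crank '[{"ax":0,"ay":0,"az":0,"x":0,"y":0,"z":-5,"fingers":5},{"ax":0,"ay":0,"az":0,"x":0,"y":0,"z":-10,"fingers":5},{"ax":0,"ay":0,"az":0,"x":0,"y":0,"z":-15,"fingers":5},{"ax":0,"ay":0,"az":0,"x":0,"y":0,"z":-19,"fingers":5},{"ax":0,"ay":0,"az":0,"x":0,"y":0,"z":-19,"fingers":5},{"ax":0,"ay":0,"az":0,"x":0,"y":0,"z":-19,"fingers":5}]'
python3 -c "
from h import *
go(*PL[2],205,-.103)"
```

```text
time_s: 37.75
ee_pos: [637.7, -200.5, 18.3]
eef_rot: [2.198, 2.243, 0.002]
ft_force: [-1.5, -0.4, 6.2]
width: 0.61
finger_force: 29.9
time_s: 38.35
ee_pos: [637.2, -200.3, 207.3]
eef_rot: [2.198, 2.243, 0.002]
ft_force: [0.0, -0.5, -2.2]
width: 0.608
finger_force: 29.9
xyz [ -4.71 -17.31   0.2 ] turn [ 0.002 -0.001  0.123] force [ 0.  -0.5 -2.2]
```

```bash
python3 -m crank '[{"ax":0,"ay":0,"az":0.06,"x":-1.2,"y":-4.3,"z":0.2,"fingers":5},{"ax":0,"ay":0,"az":0.123,"x":-2.4,"y":-8.6,"z":0.2,"fingers":5},{"ax":0,"ay":0,"az":0.123,"x":-3.5,"y":-13,"z":0.2,"fingers":5},{"ax":0,"ay":0,"az":0.123,"x":-4.71,"y":-17.31,"z":0.2,"fingers":5},{"ax":0,"ay":0,"az":0.123,"x":-4.71,"y":-17.31,"z":0.2,"fingers":5},{"ax":0,"ay":0,"az":0.123,"x":-4.71,"y":-17.31,"z":0.2,"fingers":5},{"ax":0,"ay":0,"az":0.123,"x":-4.71,"y":-17.31,"z":0.2,"fingers":5},{"ax":0,"ay":0,"az":0.123,"x":-4.71,"y":-17.31,"z":0.2,"fingers":5},{"ax":0,"ay":0,"az":0.123,"x":-4.71,"y":-17.31,"z":0.2,"fingers":5}]'
python3 -m crank '[{"ax":0,"ay":0,"az":0,"x":0,"y":0,"z":2,"fingers":5},{"ax":0,"ay":0,"az":0,"x":0,"y":0,"z":4,"fingers":5},{"ax":0,"ay":0,"az":0,"x":0,"y":0,"z":6,"fingers":5},{"ax":0,"ay":0,"az":0,"x":0,"y":0,"z":8,"fingers":5},{"ax":0,"ay":0,"az":0,"x":0,"y":0,"z":9.4,"fingers":5},{"ax":0,"ay":0,"az":0,"x":0,"y":0,"z":9.8,"fingers":5},{"ax":0,"ay":0,"az":0,"x":0,"y":0,"z":9.8,"fingers":5}]'
python3 -c "
from h import *
go(*PL[2],105.5,-.103)"
```

```text
time_s: 39.25
ee_pos: [465.8, -250.5, 204.0]
eef_rot: [-2.33, -2.105, -0.001]
ft_force: [0.6, -0.0, 0.2]
width: 0.61
finger_force: 29.9
time_s: 39.95
ee_pos: [465.3, -250.4, 106.3]
eef_rot: [-2.331, -2.104, -0.001]
ft_force: [0.9, -0.4, -1.5]
width: 0.608
finger_force: 29.9
xyz [-0.04 -0.02  0.08] turn [-0.001 -0.002  0.001] force [ 0.9 -0.4 -1.5]
```

```bash
python3 -m crank '[{"ax":0,"ay":0,"az":0,"x":0,"y":0,"z":0,"fingers":6},{"ax":0,"ay":0,"az":0,"x":0,"y":0,"z":0,"fingers":6.5},{"ax":0,"ay":0,"az":0,"x":0,"y":0,"z":0,"fingers":8},{"ax":0,"ay":0,"az":0,"x":0,"y":0,"z":0,"fingers":8},{"ax":0,"ay":0,"az":0,"x":0,"y":0,"z":-4,"fingers":8},{"ax":0,"ay":0,"az":0,"x":0,"y":0,"z":-9,"fingers":8},{"ax":0,"ay":0,"az":0,"x":0,"y":0,"z":-14,"fingers":8},{"ax":0,"ay":0,"az":0,"x":0,"y":0,"z":-14,"fingers":8},{"ax":0,"ay":0,"az":0,"x":0,"y":0,"z":-14,"fingers":8}]'
python3 - <<'E'
from fit import *
ct=camera_info('top');Gt=grad(camera('top')[:,:,::-1].copy())
for w in((12,12,.15),(40,40,.4)): c,e=fit(Gt,ct,(606,-300,.08),w); print(w[0],c.round(2),round(e))
go(606.5,-300,110,.07)
E
```

```text
time_s: 40.85
ee_pos: [465.4, -251.3, 247.9]
eef_rot: [2.331, 2.102, 0.002]
ft_force: [-0.0, 0.8, -0.4]
width: 0.853
finger_force: 0.0
12 [ 6.1021e+02 -3.1163e+02  1.0000e-01] 105
40 [ 6.0967e+02 -3.1107e+02  1.1000e-01] 105
xyz [-3.46 14.63 13.62] turn [-0.    -0.001 -0.173] force [-0.2  0.3 -0.5]
```

```bash
python3 -m crank '[{"ax":0,"ay":0,"az":-0.08,"x":-3.2,"y":3.9,"z":0,"fingers":8},{"ax":0,"ay":0,"az":-0.17,"x":-6.4,"y":7.8,"z":0,"fingers":8},{"ax":0,"ay":0,"az":-0.17,"x":-9.6,"y":11.6,"z":0,"fingers":8},{"ax":0,"ay":0,"az":-0.17,"x":-11,"y":15,"z":0,"fingers":8},{"ax":0,"ay":0,"az":-0.17,"x":-11,"y":15,"z":0,"fingers":8},{"ax":0,"ay":0,"az":-0.17,"x":-11,"y":15,"z":0,"fingers":8},{"ax":0,"ay":0,"az":-0.17,"x":-11,"y":15,"z":0,"fingers":8}]'
python3 - <<'E'
from fit import *
ci=camera_info('wrist');G=grad(camera('wrist')[:,:,::-1].copy());ct=camera_info('top');Gt=grad(camera('top')[:,:,::-1].copy())
print(get_obs()['ee_pos'])
for g,k in((G,ci),(Gt,ct)):
  for w in((15,15,.15),(40,40,.4)): c,e=fit(g,k,(606,-303,.08),w); print(w[0],c.round(2),round(e))
E
```

```text
time_s: 41.6
ee_pos: [601.5, -374.7, 245.1]
eef_rot: [-2.143, -2.292, -0.001]
ft_force: [-1.7, 0.5, -0.3]
width: 0.847
finger_force: 0.0
[ 601.74391492 -374.77663544  246.60469681]
15 [ 6.0255e+02 -3.0091e+02  1.1000e-01] 111
40 [ 6.0258e+02 -3.0109e+02  1.1000e-01] 111
15 [ 6.0772e+02 -3.0418e+02 -7.0000e-02] 137
40 [ 6.0784e+02 -3.0564e+02 -1.5000e-01] 138
```

```bash
python3 -c "
from h import *
go(604.5,-301,110,.09)"
```

```text
xyz [ 7.32  0.78 13.67] turn [-0.001 -0.002 -0.023] force [-0.5 -0.2  0.4]
```

```bash
python3 -m crank '[{"ax":0,"ay":0,"az":-0.02,"x":4,"y":0.4,"z":2,"fingers":8},{"ax":0,"ay":0,"az":-0.02,"x":7.3,"y":0.78,"z":5,"fingers":8},{"ax":0,"ay":0,"az":-0.02,"x":7.3,"y":0.78,"z":9,"fingers":8},{"ax":0,"ay":0,"az":-0.02,"x":7.3,"y":0.78,"z":13,"fingers":8},{"ax":0,"ay":0,"az":-0.02,"x":7.3,"y":0.78,"z":13.7,"fingers":8},{"ax":0,"ay":0,"az":-0.02,"x":7.3,"y":0.78,"z":16.5,"fingers":8},{"ax":0,"ay":0,"az":-0.02,"x":7.3,"y":0.78,"z":19.5,"fingers":8},{"ax":0,"ay":0,"az":-0.02,"x":7.3,"y":0.78,"z":22,"fingers":8},{"ax":0,"ay":0,"az":-0.02,"x":7.3,"y":0.78,"z":23.1,"fingers":8},{"ax":0,"ay":0,"az":-0.02,"x":7.3,"y":0.78,"z":23.1,"fingers":8},{"ax":0,"ay":0,"az":-0.02,"x":7.3,"y":0.78,"z":23.1,"fingers":6},{"ax":0,"ay":0,"az":-0.02,"x":7.3,"y":0.78,"z":23.1,"fingers":5},{"ax":0,"ay":0,"az":-0.02,"x":7.3,"y":0.78,"z":23.1,"fingers":5},{"ax":0,"ay":0,"az":-0.02,"x":7.3,"y":0.78,"z":23.1,"fingers":5},{"ax":0,"ay":0,"az":-0.02,"x":7.3,"y":0.78,"z":23.1,"fingers":5}]'
python3 -m crank '[{"ax":0,"ay":0,"az":0,"x":0,"y":0,"z":-5,"fingers":5},{"ax":0,"ay":0,"az":0,"x":0,"y":0,"z":-10,"fingers":5},{"ax":0,"ay":0,"az":0,"x":0,"y":0,"z":-15,"fingers":5},{"ax":0,"ay":0,"az":0,"x":0,"y":0,"z":-19,"fingers":5},{"ax":0,"ay":0,"az":0,"x":0,"y":0,"z":-19,"fingers":5},{"ax":0,"ay":0,"az":0,"x":0,"y":0,"z":-19,"fingers":5}]'
python3 -c "
from h import *
go(*PL[3],205,-.103)"
```

```text
time_s: 43.2
ee_pos: [606.1, -302.7, 17.0]
eef_rot: [2.122, 2.315, 0.001]
ft_force: [-1.5, -0.2, 4.5]
width: 0.607
finger_force: 30.0
time_s: 43.8
ee_pos: [605.9, -302.3, 206.2]
eef_rot: [2.122, 2.315, 0.002]
ft_force: [0.5, 0.1, -2.4]
width: 0.604
finger_force: 30.0
xyz [ -0.51 -14.91   0.1 ] turn [ 0.002 -0.     0.19 ] force [ 0.5  0.1 -2.4]
```

```bash
python3 -m crank '[{"ax":0,"ay":0,"az":0.06,"x":-0.12,"y":-3.7,"z":0.1,"fingers":5},{"ax":0,"ay":0,"az":0.12,"x":-0.25,"y":-7.5,"z":0.1,"fingers":5},{"ax":0,"ay":0,"az":0.19,"x":-0.4,"y":-11.2,"z":0.1,"fingers":5},{"ax":0,"ay":0,"az":0.19,"x":-0.51,"y":-14.91,"z":0.1,"fingers":5},{"ax":0,"ay":0,"az":0.19,"x":-0.51,"y":-14.91,"z":0.1,"fingers":5},{"ax":0,"ay":0,"az":0.19,"x":-0.51,"y":-14.91,"z":0.1,"fingers":5},{"ax":0,"ay":0,"az":0.19,"x":-0.51,"y":-14.91,"z":0.1,"fingers":5},{"ax":0,"ay":0,"az":0.19,"x":-0.51,"y":-14.91,"z":0.1,"fingers":5},{"ax":0,"ay":0,"az":0.19,"x":-0.51,"y":-14.91,"z":0.1,"fingers":5}]'
python3 -m crank '[{"ax":0,"ay":0,"az":0,"x":0,"y":0,"z":2,"fingers":5},{"ax":0,"ay":0,"az":0,"x":0,"y":0,"z":4,"fingers":5},{"ax":0,"ay":0,"az":0,"x":0,"y":0,"z":6,"fingers":5},{"ax":0,"ay":0,"az":0,"x":0,"y":0,"z":8,"fingers":5},{"ax":0,"ay":0,"az":0,"x":0,"y":0,"z":9.5,"fingers":5},{"ax":0,"ay":0,"az":0,"x":0,"y":0,"z":10,"fingers":5},{"ax":0,"ay":0,"az":0,"x":0,"y":0,"z":10,"fingers":5}]'
python3 -c "
from h import *
go(*PL[3],104.5,-.103)"
```

```text
time_s: 44.7
ee_pos: [458.5, -320.2, 203.9]
eef_rot: [-2.331, -2.104, -0.001]
ft_force: [0.0, 0.5, -1.0]
width: 0.61
finger_force: 30.0
time_s: 45.4
ee_pos: [458.0, -320.0, 104.5]
eef_rot: [-2.331, -2.104, -0.001]
ft_force: [0.1, -0.1, -1.0]
width: 0.606
finger_force: 30.0
xyz [-0.04 -0.01 -0.  ] turn [-0.001 -0.001  0.001] force [ 0.1 -0.1 -1. ]
```

```bash
python3 -m crank '[{"ax":0,"ay":0,"az":0,"x":0,"y":0,"z":0,"fingers":6},{"ax":0,"ay":0,"az":0,"x":0,"y":0,"z":0,"fingers":6.5},{"ax":0,"ay":0,"az":0,"x":0,"y":0,"z":0,"fingers":8},{"ax":0,"ay":0,"az":0,"x":0,"y":0,"z":0,"fingers":8},{"ax":0,"ay":0,"az":0,"x":0,"y":0,"z":-4,"fingers":8},{"ax":0,"ay":0,"az":0,"x":0,"y":0,"z":-9,"fingers":8},{"ax":0,"ay":0,"az":0,"x":0,"y":0,"z":-14,"fingers":8},{"ax":0,"ay":0,"az":0,"x":0,"y":0,"z":-19,"fingers":8},{"ax":0,"ay":0,"az":0,"x":0,"y":0,"z":-24,"fingers":8},{"ax":0,"ay":0,"az":0,"x":-4,"y":0,"z":-26,"fingers":8},{"ax":0,"ay":0,"az":0,"x":-8,"y":0,"z":-26,"fingers":8},{"ax":0,"ay":0,"az":0,"x":-10,"y":0,"z":-26,"fingers":8},{"ax":0,"ay":0,"az":0,"x":-10,"y":0,"z":-26,"fingers":8},{"ax":0,"ay":0,"az":0,"x":-10,"y":0,"z":-26,"fingers":8},{"ax":0,"ay":0,"az":0,"x":-10,"y":0,"z":-26,"fingers":8}]'
python3 - <<'E'
from h import *
print(get_obs()['ee_pos'])
a=camera('wrist')[0:300,100:412][:,:,::-1]; b=camera('scene')[150:310,130:370][:,:,::-1]; c=camera('top')[110:270,105:375][:,:,::-1]
C=np.zeros((600,800,3),np.uint8); C[:360,:374]=cv2.resize(a,(374,360),interpolation=cv2.INTER_CUBIC); C[:280,380:800]=cv2.resize(b,(420,280),interpolation=cv2.INTER_CUBIC)
C[360:600,380:785]=cv2.resize(c,(405,240),interpolation=cv2.INTER_CUBIC)
cv2.imwrite('pics/f.png',C)
E
```

```text
time_s: 46.9
ee_pos: [447.4, -418.4, 364.0]
eef_rot: [-2.33, -2.104, -0.002]
ft_force: [-0.5, 0.6, -0.4]
width: 0.849
finger_force: 0.0
[ 447.41032416 -418.39799981  363.97043262]
```

View pics/f.png

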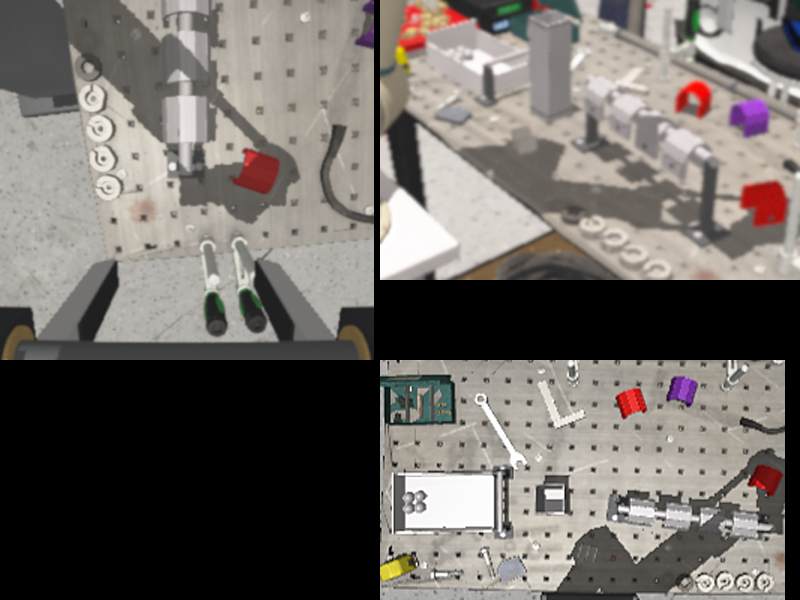

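The top view shows four straps astride the bar around (640..745, 515), four balls in the tray at (413,500), the canister upright at (553,495), and the try square, spanner and V block in their original places. The gripper is clear of everything, so I'll hand in.

```bash
python3 -c "
from h import *
print(order.finish_job())"
```

```text
the job is handed in; nothing more can be done
None
```

The job is handed in, with no verdict returned: the last pictures show all four balls in the catch tray, the canister upright on the table, all four straps astride the bar, and the try square, spanner and V block undisturbed.

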